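# Put a marker lamp away in a roller-catch parts cabinet

### The job

Pull the door of the small grey parts cabinet open past its roller catch until it stands well open, and set the amber marker lamp lens-up in the white tray on the inside of the door. Then push the door shut until the catch snaps and it is fully home, pressing steadily: do not slam it or ram it against its rubber stop. Leave the other lamps and everything else where they are.

Things in the scene. Friction and masses are not known exactly. Their poses are not given: they have to be found in the camera images.
- cabinet: Grey steel parts cabinet, fixed on the bench, 170 mm deep (x), 200 wide (y), 212 high, its top closed. Origin: centre of its underside; x points from front to back, y to the left as one facing its door sees it, z up. The shut door's inner face lies on the front plane, x = -85 mm; the door's upright hinge line is at x = -85, y = +90 mm.
- door (a joint): Door angle (rad): 0 shut (within 0.005), growing as the free edge (at cabinet y = -89 mm; right as one faces it) swings out of the front and round to the +y side; 1.57 square to the front, stop at 1.75. Panel 13 mm thick, 178 wide, 6 to 206 mm above the bench, 0.7 kg; damped, stays where left.
- strike (a point): Brass strike bar on the door's inner face, 62 mm above the bench, 152 mm from the hinge line; rides over a sprung roller in the cabinet. Closing: resistance (9 to 14 N at the pull) begins near 0.08 rad and gives way near 0.026 rad, then the spring snaps the door home; short of that it springs back. Opening: 5 to 8 N until about 0.026 rad.
- pull_grip (a point): On the axis of the door's pull, an upright steel bar 10 mm thick, 127 to 209 mm above the bench; point at 187 mm, about 155 mm from the hinge line along the door, bar axis 35 to 49 mm off the door's outer face, thin stems at heights 135 and 196. Loose: it slides about a centimetre in and out before it moves the door, so its place does not tell the door's. x axis: door's outer to inner face.
- tray (a point): Centre of the inner floor of the white open tray on the door's inside; 155 mm above the bench. Inside 64 mm (x, square to the door, outer to inner face) by 118 mm (y, along the door to the hinge); walls 4 mm thick, 26 high. It lies 36 mm inward of the hinge line and 83 mm from it along the door. The door's top edge is 51 mm above it.
- bumper: Round black rubber stop, 6 mm radius, fixed in the cabinet front 120 mm above the bench near the door's free edge; the shut door rests on it. Origin: its centre. The catch alone loads it with about 5 N, a clean snap peaks near 12; over 20 N is ramming.
- amber_lamp_centre (a point): Centre (half-way up, 15 mm over its underside) of the round amber trailer marker lamp: a drum 50 mm across and 30 mm high, black base, amber lens on top, 0.1 to 0.17 kg, standing loose on the bench lens up. Its z axis points up out of the lens.
- red_lamp_centre (a point): Centre (half-way up, 15 mm over its underside) of the round red trailer marker lamp: a drum 50 mm across and 30 mm high, black base, red lens on top, 0.1 to 0.17 kg, standing loose on the bench lens up. Its z axis points up out of the lens. Not to be disturbed.
- clear_lamp_centre (a point): Centre (half-way up, 15 mm over its underside) of the round clear (whitish) trailer marker lamp: a drum 50 mm across and 30 mm high, black base, clear (whitish) lens on top, 0.1 to 0.17 kg, standing loose on the bench lens up. Its z axis points up out of the lens. Not to be disturbed.
- fuse_jar: Jar with blue cap, 60 mm across, 75 mm high; origin centre of its underside. Bystander.
- bulb_carton: Cardboard carton 70 x 100 x 60 mm high; origin centre of its underside. Bystander.
- screwdriver: Screwdriver lying on the bench; origin under its middle. Bystander.
- collar: Black rubber ring 90 mm across, 30 mm high, lying flat; origin centre of its underside. Bystander.
There are look-alikes about, which are no part of the job. Several things look just like the part that bears amber_lamp_centre: the one meant starts farthest to the robot's right.

How it is judged (in metres and radians):
On the way, in this order (a step that is already met when the one before it is completed fails the run):
1. the door has been pulled through the catch and stands open at least 0.9 rad (value of joint door above 0.9 rad), for 0.2 s.
2. the amber lamp stands lens-up in the door tray, let go, with the door still open more than 0.5 rad (x of amber_lamp_centre in the frame of tray between -0.014 and 0.014 m and y of amber_lamp_centre in the frame of tray between -0.042 and 0.042 m and z of amber_lamp_centre in the frame of tray between 0.008 and 0.022 m and angle between amber_lamp_centre's own z axis and vertical below 0.2 rad and value of joint door above 0.5 rad and contact force between the fingers and amber_lamp below 0.2 N), for 0.3 s.
At the end, for the whole second after the job is handed in: The door is snapped shut and still (angle under 0.012 rad), and the amber lamp stands lens-up (tilt under 0.2 rad) at rest on the tray's floor, inside its walls (value of joint door below 0.012 rad and velocity of joint door between -0.05 and 0.05 rad/s and x of amber_lamp_centre in the frame of tray between -0.014 and 0.014 m and y of amber_lamp_centre in the frame of tray between -0.042 and 0.042 m and z of amber_lamp_centre in the frame of tray between 0.008 and 0.022 m and angle between amber_lamp_centre's own z axis and vertical below 0.2 rad and linear speed of amber_lamp below 0.02 m/s); the robot touches nothing.
It fails at once if the door is slammed (it swings shut faster than 2.5 rad/s) (velocity of joint door below -2.5 rad/s).
It fails at once if the door is rammed against its rubber stop (over 20 N) (contact force between bumper and anything else above 20 N).
It fails at once if another lamp, the jar, carton, screwdriver or rubber collar is moved over 20 mm (distance of any of red_lamp_centre, clear_lamp_centre, fuse_jar, bulb_carton, screwdriver, collar from where it was at the start of the episode above 0.02 m).
It also fails if it takes over 72 s, if anything falls off the work surface, if the arm or the gripper's body presses on something with over 40 N, if the wrist force passes 120 N, or if a joint passes its speed limit or range.

### The arm

A 6-joint arm with a two-finger parallel gripper is mounted at the origin on the work surface. World frame = base frame: x ahead of the robot, y to its left, z up, the work surface at z = 0. Lengths are in m, angles in degrees, forces in N, time in s.
With the tool pointing down it reaches from about 0.4 to 0.825 m from the base axis. Payload 7 kg.
Tool frame: the origin (TCP) lies between the finger pads; the fingertips stand 19 mm ahead of it and the grasp point (between the pads) is the TCP; y points along the fingers, x is the direction in which the jaws open and shut, and the axes are right-handed (so a half turn about y gives the same grasp; the last joint's range is limited). The gripper opens to 88 mm and grips with 3 to 60 N. Pads are 19 mm wide; open, the fingers measure 130 mm over their backs; the gripper's body (78 mm by 193 mm) begins 47 mm behind the grasp point.
Start: joints at [93.226, 20.546, 0.682, 0, -70.136, -16.507], TCP at [0.155, 0.657, 0.246] pointing down, gripper open.
Joint ranges: [-176.03, 176.03], [-82.01, 121.73], [-58.28, 71.71], [-173.87, 95.51], [-174.79, -0.11], [-173.66, 173.66]. Speed limits (degrees/s): [136.94, 136.94, 172.46, 180, 180, 180].

### API

Orientations are given as [roll, pitch, yaw] about the fixed x, y, z axes, in that order (R = Rz(yaw) Ry(pitch) Rx(roll)).
In Python, from plant import r gives the robot as it stands. The module is installed in compiled form; this text tells all that it offers.
- The arm moves only by the tool jog_arm, never from a script. Its argument "steps" is a list of rows, each a list of 5 numbers: the closure, from 0 (fully open) to 1 (shut), then the shift along the tool's x, y, z in m, then the turn about the tool's y in degrees. In form: [[jaw, x, y, z, turn], ...]. A call has 1 to 12 rows; each row shifts and turns the commanded pose from where the row before left it, along the tool's axes as they then stand; what a row does not reach is not made up. A row lasts 1/12 s, in which the tool goes at most 41.7 mm and 7.16 degrees, less where a joint would pass 70% of its speed; a pose out of reach is approached as far as the arm can. A call with a gripper value outside its range is refused whole. The fingers move at their own pace and stop on an object; "squeeze" is the grip in N (left out, the last holds). Time passes only in rows, so rows that do not move let the fingers close. It gives the time, the measured TCP pose, the force and the opening at its end, in the units of the state.
- r.get_state(): the state, without advancing time (a new reading comes with each control period).
- r.capture(name): name is "side" or "top"; returns a dict with "image" (400x640x3 uint8, red, green, blue), "vfov" (degrees; the focal length in pixels is half the picture's height over the tangent of half this angle, whatever the lens; pixels are square), "cx", "cy" (the principal point, pixels), "R" (3x3) and "t" (3): a world point X has camera coordinates R X + t. Camera axes: x right, y down, z forward; pixel columns grow to the right and rows downward; lengths in m; the calibration is good to about 2 mm. A picture is of the moment at which its call begins. There is no depth.
- r.close_job(): hands the job in, once; it reports no verdict.
The state is a dict: "time_s": time; "joints": joint angles; "qd": joint speeds; "joint_torque": joint torques, N m; "tcp_pos": TCP position; "eef_rot": TCP orientation; "contact_force": force on the tool from outside, world axes, zero at the start; "moment": the same for the moment, N m; "gripper_width": finger opening in m.
Only numpy, scipy, OpenCV 4.12 (cv2) and the standard library are available. Lean on these libraries where they do the work, as an engineer would, in place of code of your own. Each camera call takes 0.05 s, during which the arm holds its last target.

## Working session

There is one attempt and no reset: what is moved stays moved. The work goes in short steps, Python scripts to look and compute and a tool call to move; the robot and the scene stay as the last step left them, time stands still between calls to the robot, and variables do not carry over. Pictures are saved under pics/ and viewed, and the job is handed in when it is done.

Besides the shell and the picture viewer there is one more tool, called by a JSON object that holds its "fn" and its "kwargs". jog_arm: Moves the arm, as the interface text tells. Its arguments: {"type":"object","properties":{"steps":{"type":"array","items":{"type":"array","items":{"type":"number"}}},"squeeze":{"type":"number"}},"required":["steps"]}

```bash
mkdir -p pics
cat > h.py <<'E'
import numpy as np, cv2
from plant import r
def cap(n,fn=None):
    c=r.capture(n)
    c['f']=200/np.tan(np.radians(c['vfov'])/2)
    c['R']=np.array(c['R']);c['t']=np.array(c['t'])
    if fn: cv2.imwrite('pics/'+fn,c['image'][:,:,::-1])
    return c
def ray(c,u,v):
    d=c['R'].T@np.array([(u-c['cx'])/c['f'],(v-c['cy'])/c['f'],1])
    return -c['R'].T@c['t'],d
def onz(c,u,v,z):
    o,d=ray(c,u,v); return o+d*(z-o[2])/d[2]
def proj(c,X):
    p=c['R']@np.array(X)+c['t']; return c['cx']+c['f']*p[0]/p[2],c['cy']+c['f']*p[1]/p[2]
E
python3 - <<'E'
from h import *
for n in('side','top'):
    c=cap(n,n+'0.png'); print(n,c['vfov'],c['cx'],c['cy'],-c['R'].T@c['t'],c['R'][2])
print(r.get_state())
E
```

```text
side 54.82313204890124 317.4400419101206 204.919276743367 [ 0.18792338 -0.83110917  0.78594928] [ 0.34608058  0.72249573 -0.59852163]
top 44.71211964778401 322.4735117431229 194.63722124994928 [ 0.45652043 -0.04890619  1.31834826] [ 0.11031955 -0.01149027 -0.99382975]
{'time_s': 0.1, 'joints': array([ 9.32285890e+01,  2.05880124e+01,  6.39943668e-01, -1.76599885e-02,
       -7.01356318e+01, -1.65062238e+01]), 'qd': array([-0.08384644, -0.00671779,  0.15607206,  0.11659061, -0.0579401 ,
        0.07606858]), 'joint_torque': array([-2.15592001e-03, -5.84160054e+01,  2.93751240e+01,  7.01556042e+00,
        1.01842088e-02, -4.93862819e-05]), 'tcp_pos': array([0.15496461, 0.65656014, 0.2447159 ]), 'eef_rot': array([-8.99921351e+01, -8.49685333e-02, -1.03283654e+02]), 'contact_force': array([-0.42835189, -0.64560307, -0.00269189]), 'moment': array([ 0.03521455, -0.00294604, -0.05000297]), 'gripper_width': 0.08803604956637821}
```

View pics/side0.png

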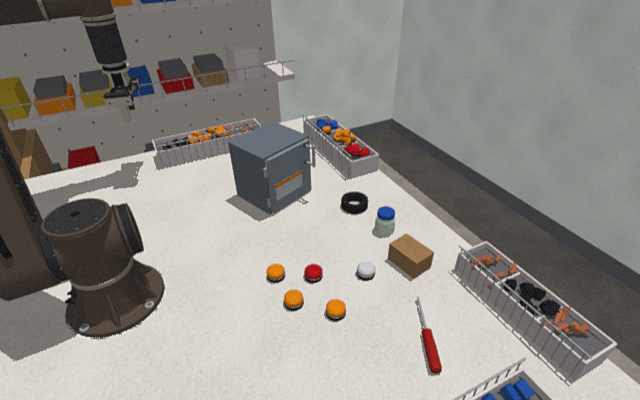

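View pics/top0.png

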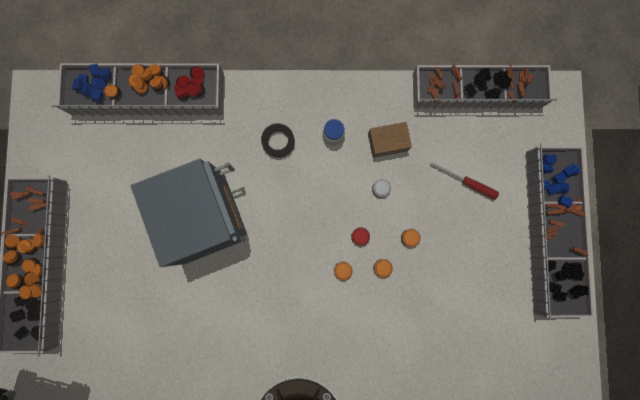

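Run:
```python
from h import *
c=cap('top');s=cap('side')
a=cv2.resize(c['image'][140:290,120:270],None,fx=4,fy=4,interpolation=cv2.INTER_CUBIC)
cv2.imwrite('pics/a1.png',a[:,:,::-1])
a=cv2.resize(s['image'][110:220,215:335],None,fx=5,fy=5,interpolation=cv2.INTER_CUBIC)
cv2.imwrite('pics/a2.png',a[:,:,::-1])
a=cv2.resize(c['image'][170:290,320:440],None,fx=4,fy=4,interpolation=cv2.INTER_CUBIC)
cv2.imwrite('pics/a3.png',a[:,:,::-1])
for n,C in(('top',c),('side',s)):
    hsv=cv2.cvtColor(C['image'],cv2.COLOR_RGB2HSV)
    m=cv2.inRange(hsv,(8,150,120),(25,255,255))
    k,l,st,ce=cv2.connectedComponentsWithStats(m)
    for i in range(1,k):
        if st[i,4]>60: print(n,ce[i],st[i],onz(C,*ce[i],0.03 if n=='top' else .025))
for nm,u,v,z in[('red',361,236.5,.03),('clear',382,188,.03),('jar',334,130,.075),('collar',278,141,.03)]: print(nm,onz(c,u,v,z))
```

```text
top [141.14742015  75.42014742] [129  65  31  27 407] [0.92728087 0.43024416 0.03      ]
top [157.20952381  80.8952381 ] [150  76  16  11 105] [0.9119293  0.38604767 0.03      ]
top [110.37383178  90.23364486] [105  85  12  11 107] [0.88549442 0.51188627 0.03      ]
top [410.88646288 237.6419214 ] [403 230  17  17 229] [ 0.48485148 -0.29743941  0.03      ]
top [ 22.83852691 242.38243626] [  5 234  36  19 353] [0.47447806 0.72122536 0.03      ]
top [  8.88888889 255.37777778] [  3 251  13  10  90] [0.4407848 0.7551856 0.03     ]
top [ 30.33744856 269.91769547] [ 22 260  18  23 243] [0.4030851  0.69717775 0.03      ]
top [382.96610169 267.97881356] [375 260  17  17 236] [ 0.40563838 -0.22220769  0.03      ]
top [342.71304348 270.73478261] [335 263  17  17 230] [ 0.39876993 -0.11641807  0.03      ]
top [ 11.86792453 279.86792453] [  7 274  11  13 106] [0.37765528 0.74318774 0.03      ]
top [ 29.07106599 291.20812183] [ 19 286  22  13 197] [0.34852294 0.69696491 0.03      ]
side [120.87378641   2.14563107] [111   0  21   6 103] [0.35661637 4.74479071 0.025     ]
side [ 68.37894737 104.2 
[... 174 characters left out ...]
 128.875     ] [207 125  17   8  72] [0.47711531 0.81850363 0.025     ]
side [343.76020408 135.80102041] [334 129  22  16 196] [0.95074613 0.48124399 0.025     ]
side [288.08823529 178.64705882] [275 171  27  17  68] [0.60457935 0.28041605 0.025     ]
side [275.06965174 271.12935323] [267 264  17  15 201] [ 0.39486197 -0.12547656  0.025     ]
side [293.04365079 297.95634921] [284 290  19  17 252] [ 0.40143625 -0.2314119   0.025     ]
side [335.37735849 307.89433962] [326 299  19  18 265] [ 0.48065854 -0.3066643   0.025     ]
red [ 0.48811725 -0.16538307  0.03      ]
clear [ 0.61723451 -0.22299789  0.03      ]
jar [ 0.76437185 -0.09376514  0.075     ]
collar [0.74514007 0.05578355 0.03      ]
```

View pics/a1.png

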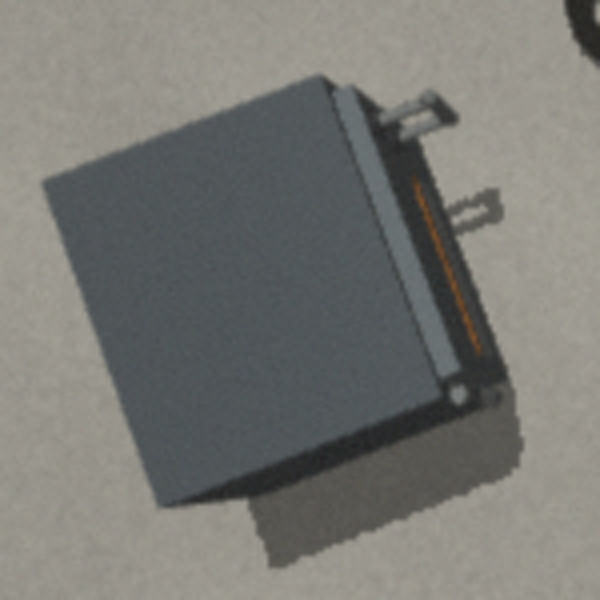

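View pics/a2.png

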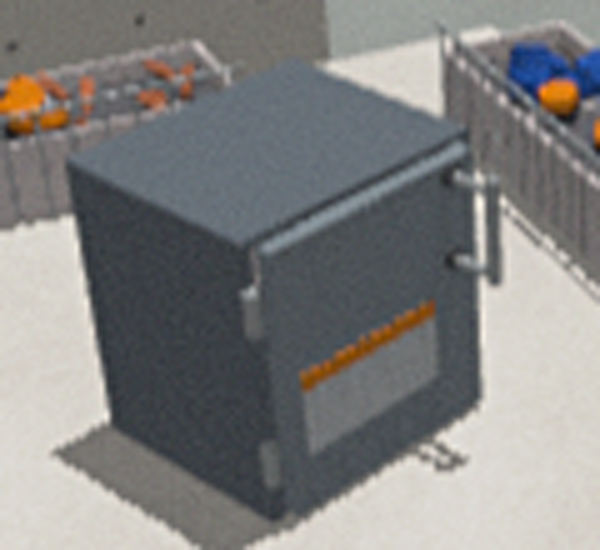

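View pics/a3.png

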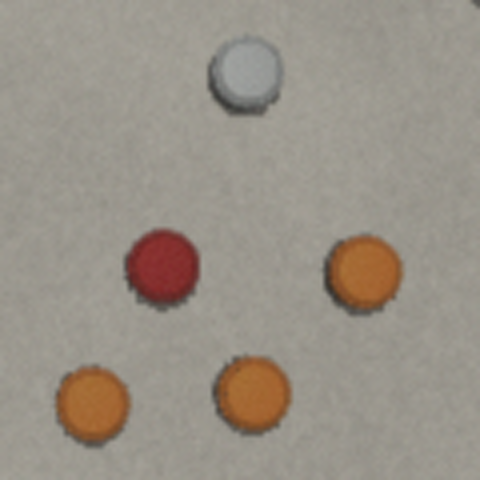

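Run:
```python
from h import *
c=cap('top')
P=np.array([onz(c,120+u/4,140+v/4,.212)[:2] for u,v in[(42,182),(322,75),(440,388),(165,507)]])
print(P)
for i in range(4):
    d=P[(i+1)%4]-P[i]; print(np.linalg.norm(d),np.degrees(np.arctan2(d[1],d[0])))
print(P.mean(0))
# side check of top corners in a2 crop (215,110)/5
s=cap('side')
for u,v in[(72,160),(290,58),(465,130),(245,248)]: print('side',onz(s,215+u/5,110+v/5,.212)[:2])
for u,v in[(435,95),(455,118),(383,120),(395,140)]: print('pull',onz(c,120+u/4,140+v/4,.203)[:2])
```

```text
[[0.60074402 0.37669091]
 [0.66269904 0.2188548 ]
 [0.48309982 0.14774187]
 [0.41687761 0.30043504]]
0.1695601945057995 -68.56862715609014
0.19316554699133043 -158.3987391619981
0.166434924341045 113.44611831908243
0.19905229249113995 22.525505108470487
[0.54085512 0.26093065]
side [0.42004883 0.29643415]
side [0.59945138 0.37318059]
side [0.66011473 0.21347135]
side [0.47958905 0.13708016]
pull [0.6526065  0.15540444]
pull [0.63910824 0.14359125]
pull [0.63795189 0.18515691]
pull [0.6262496  0.17797943]
```

```bash
cat >> h.py <<'E'
C=np.array([.540,.258]);PSI=np.radians(112)
EX=np.array([np.cos(PSI),np.sin(PSI)]);EY=np.array([-EX[1],EX[0]])
H=C-.085*EX+.09*EY
def door(th,along,inward):
    """world xy of point 'along' from hinge, 'inward' of inner face, door angle th"""
    a=-th; R=np.array([[np.cos(a),-np.sin(a)],[np.sin(a),np.cos(a)]])
    return H+R@(-EY*along+EX*inward)
def dyaw(th): return np.degrees(PSI)+90-360-np.degrees(th)   # -158 at shut
def wrap(a): return (a+180)%360-180
def pose():
    s=r.get_state(); from scipy.spatial.transform import Rotation as Ro
    M=Ro.from_euler('xyz',s['eef_rot'],degrees=True).as_matrix()
    return np.array(s['tcp_pos']),np.degrees(np.arctan2(M[1,0],M[0,0])),s
def rows(p0,y0,tgt,yt,n,turn_first=True):
    """n rows of equal world step & turn; print tool shifts"""
    dy=wrap(yt-y0)/n; d=(np.array(tgt)-p0)/n; out=[]
    for i in range(n):
        a=np.radians(y0+i*dy)
        out.append([round(d[0]*np.cos(a)+d[1]*np.sin(a),4),round(-d[2],4),round(-d[0]*np.sin(a)+d[1]*np.cos(a),4),round(-dy,2)])
    return out
E
python3 - <<'E'
from h import *
c=cap('top');s=cap('side')
for u,v in[(493,178),(493,276)]:
    print(onz(s,215+u/5,110+v/5,.209 if v<200 else .127))
b=door(0,.155,-.055);print('H',H,'pull',b)
for z in(.209,.127):print(proj(c,[*b,z]),proj(s,[*b,z]))
p,y,st=pose();print(p,y)
for k in rows(p,y,[*b,.28],dyaw(0),20):print(k)
for th in(0,.5,1,1.2,1.4):print(th,door(th,.155,-.055),door(th,.083,.036),dyaw(th))
E
```

```text
[0.64969754 0.15040914 0.209     ]
[0.65551104 0.16710018 0.127     ]
H [0.48839501 0.14547478] pull [0.65271187 0.15254369]
(np.float64(229.524870981591), np.float64(163.2534938500553)) (np.float64(314.1624678286171), np.float64(145.1002384764388))
(np.float64(235.44475449709017), np.float64(169.0353230276068)) (np.float64(314.77485407989997), np.float64(167.42519383369165))
[0.15508236 0.65687699 0.24543632] -103.27971961971396
[np.float64(0.0188), np.float64(-0.0017), np.float64(0.03), np.float64(2.74)]
[np.float64(0.0174), np.float64(-0.0017), np.float64(0.0309), np.float64(2.74)]
[np.float64(0.0159), np.float64(-0.0017), np.float64(0.0317), np.float64(2.74)]
[np.float64(0.0143), np.float64(-0.0017), np.float64(0.0324), np.float64(2.74)]
[np.float64(0.0128), np.float64(-0.0017), np.float64(0.033), np.float64(2.74)]
[np.float64(0.0112), np.float64(-0.0017), np.float64(0.0336), np.float64(2.74)]
[np.float64(0.0096), np.float64(-0.0017), np.float64(0.0341), np.float64(2.74)]
[np.float64(0.0079), np.float64(-0.0017), np.float64(0.0345), np.float64(2.74)]
[np.float64(0.0063), np.float
[... 583 characters left out ...]
at64(0.035), np.float64(2.74)]
[np.float64(-0.0072), np.float64(-0.0017), np.float64(0.0347), np.float64(2.74)]
[np.float64(-0.0088), np.float64(-0.0017), np.float64(0.0343), np.float64(2.74)]
[np.float64(-0.0104), np.float64(-0.0017), np.float64(0.0339), np.float64(2.74)]
[np.float64(-0.012), np.float64(-0.0017), np.float64(0.0333), np.float64(2.74)]
0 [0.65271187 0.15254369] [0.55186544 0.20994574] -158.0
0.5 [0.63598564 0.07290063] [0.57500458 0.17162403] -186.64788975654116
1 [0.58312407 0.01102626] [0.57693868 0.12690007] -215.29577951308232
1.2 [ 0.554525   -0.00511348] [0.57148347 0.10967942] -226.75493541569878
1.4 [ 0.52328954 -0.01524974] [0.5627158  0.09388581] -238.21409131831524
```

{"fn": "jog_arm", "kwargs": {"steps": [[0, 0.019, -0.0035, 0.03, 2.75], [0, 0.017, -0.0035, 0.031, 2.75], [0, 0.016, -0.0035, 0.032, 2.75], [0, 0.014, -0.0035, 0.032, 2.75], [0, 0.013, -0.0035, 0.033, 2.75], [0, 0.011, -0.0035, 0.034, 2.75], [0, 0.01, -0.0035, 0.034, 2.75], [0, 0.008, -0.0035, 0.0345, 2.75], [0, 0.006, -0.003, 0.035, 2.75], [0, 0.005, -0.003, 0.035, 2.75], [0, 0.003, 0, 0.035, 2.75], [0, 0.001, 0, 0.035, 2.75]]}}

```text
time_s: 1.4
tcp_pos: [0.4539, 0.3529, 0.2802]
eef_rot: [-90.0, 0.1, -136.4]
contact_force: [0.8, 0.7, -0.5]
gripper_width: 0.0876
```

{"fn": "jog_arm", "kwargs": {"steps": [[0, 0, 0, 0.035, 2.75], [0, -0.002, 0, 0.035, 2.75], [0, -0.004, 0, 0.035, 2.75], [0, -0.0055, 0, 0.035, 2.75], [0, -0.007, 0, 0.035, 2.75], [0, -0.009, 0, 0.034, 2.75], [0, -0.01, 0, 0.034, 2.75], [0, -0.012, 0, 0.033, 2.75], [0, 0, 0, 0, 0], [0, 0, 0, 0, 0]]}}

```text
time_s: 2.23
tcp_pos: [0.6507, 0.1504, 0.2787]
eef_rot: [-90.0, -0.1, -158.5]
contact_force: [-0.5, 0.1, -0.3]
gripper_width: 0.0877
```

Run:
```python
from h import *
p,y,st=pose();print(p,y,st['contact_force'],st['joints'])
print(rows(p,y,[.651,.153,.188],-158,1))
c=cap('top');s=cap('side')
a=cv2.resize(c['image'][120:220,180:300],None,fx=5,fy=5,interpolation=cv2.INTER_CUBIC)
cv2.imwrite('pics/b1.png',a[:,:,::-1])
a=cv2.resize(s['image'][60:220,240:400],None,fx=3.5,fy=3.5,interpolation=cv2.INTER_CUBIC)
cv2.imwrite('pics/b2.png',a[:,:,::-1])
```

```text
[0.65068777 0.15040339 0.27869398] -158.46222526778797 [-0.52038306  0.08993601 -0.25533548] [ 2.97039673e+01  1.89309344e+01  2.63074480e+00 -1.98331434e-03
 -7.37678132e+01 -8.16563247e+00]
[[np.float64(-0.0012), np.float64(0.0907), np.float64(-0.0023), np.float64(-0.46)]]
```

View pics/b2.png

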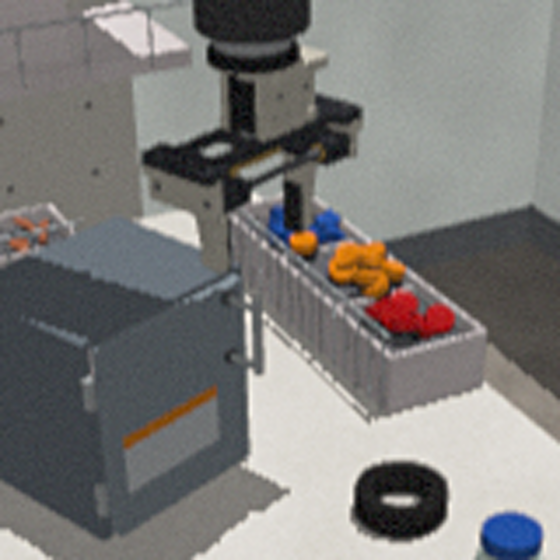

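The side view shows the open fingers (crop columns ~213 and ~293) straddling the pull bar (column ~258), so I descend.

{"fn": "jog_arm", "kwargs": {"steps": [[0, -0.001, 0.02, -0.002, -0.5], [0, 0, 0.02, 0, 0], [0, 0, 0.02, 0, 0], [0, 0, 0.015, 0, 0], [0, 0, 0.012, 0, 0], [0, 0, 0.004, 0, 0], [1, 0, 0, 0, 0], [1, 0, 0, 0, 0], [1, 0, 0, 0, 0], [1, 0, 0, 0, 0], [1, 0, 0, 0, 0], [1, 0, 0, 0, 0]], "squeeze": 25}}

```text
time_s: 3.33
tcp_pos: [0.6502, 0.1545, 0.1892]
eef_rot: [-90.0, 0.1, -157.8]
contact_force: [0.0, -0.0, -0.1]
gripper_width: 0.0532
```

Run:
```python
from h import *
p,y,st=pose();print(p,y,st['contact_force'],st['gripper_width'])
```

```text
[0.65020155 0.15446845 0.1891548 ] -157.78552663624654 [ 0.028105   -0.04505046 -0.14795165] 0.053191484308200615
```

{"fn": "jog_arm", "kwargs": {"steps": [[1, 0, 0, 0, 0], [1, 0, 0, 0, 0], [1, 0, 0, 0, 0], [1, 0, 0, 0, 0], [1, 0, 0, 0, 0], [1, 0, 0, 0, 0], [1, 0, 0, 0, 0], [1, 0, 0, 0, 0]]}}

```text
time_s: 4.0
tcp_pos: [0.6509, 0.1549, 0.1886]
eef_rot: [-90.0, 0.1, -157.8]
contact_force: [4.6, 1.6, -2.7]
gripper_width: 0.0092
```

{"fn": "jog_arm", "kwargs": {"steps": [[1, 0, 0, 0.002, 0], [1, 0, 0, 0.002, 0], [1, 0, 0, 0.002, 0], [1, 0, 0, 0.002, 0], [1, 0, 0, 0.002, 0], [1, 0, 0, 0.002, 0], [1, 0, 0, 0.002, 0], [1, 0, 0, 0.002, 0]]}}

```text
time_s: 4.67
tcp_pos: [0.6548, 0.14, 0.1884]
eef_rot: [-90.1, -0.1, -157.8]
contact_force: [-6.7, 0.7, 4.0]
gripper_width: 0.0094
```

{"fn": "jog_arm", "kwargs": {"steps": [[1, 0.001, 0, 0.003, 1], [1, 0.001, 0, 0.003, 1], [1, 0.001, 0, 0.004, 1.5], [1, 0.002, 0, 0.006, 2], [1, 0.003, 0, 0.008, 3], [1, 0.003, 0, 0.008, 3]]}}

```text
time_s: 5.17
tcp_pos: [0.6498, 0.1057, 0.188]
eef_rot: [-90.1, -0.6, -169.4]
contact_force: [-24.0, 7.4, 13.8]
gripper_width: 0.0097
```

```bash
cat > look.py <<'E'
import sys
from h import *
n=sys.argv[1]
p,y,st=pose();print(p,y,st['contact_force'],st['gripper_width'],st['time_s'])
d=p[:2]-H; print('along/out',d@-EY,d@-EX,'r',np.hypot(*d),'ang',np.arctan2(d@-EX,d@-EY))
c=cap('top');s=cap('side')
a=cv2.resize(c['image'][120:320,150:350],None,fx=2.5,fy=2.5,interpolation=cv2.INTER_CUBIC)
b=cv2.resize(s['image'][80:280,220:340],None,fx=2.5,fy=2.5,interpolation=cv2.INTER_CUBIC)
cv2.imwrite('pics/%s.png'%n,np.hstack([a,b])[:,:,::-1])
E
python3 look.py d1
```

```text
[0.64980957 0.1056586  0.18801662] -169.42342068370615 [-23.98341339   7.3598202   13.76159733] 0.009707653215448444 5.1667
along/out 0.13474556940032983 0.09738387686810489 r 0.16625278327559306 ang 0.6258148278173095
```

View pics/d1.png

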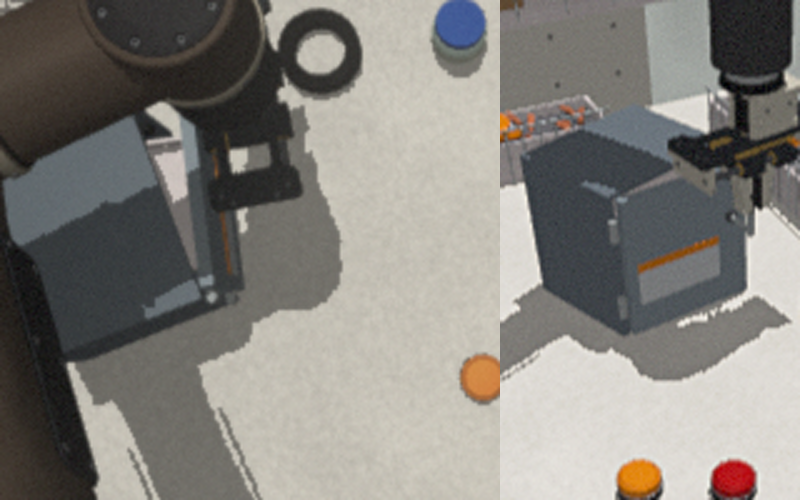

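{"fn": "jog_arm", "kwargs": {"steps": [[1, 0.003, 0, 0, 1], [1, 0.002, 0, 0, 1], [1, 0, 0, 0, 0]]}}

```text
time_s: 5.52
tcp_pos: [0.6489, 0.1046, 0.1884]
eef_rot: [-90.0, -0.1, -171.3]
contact_force: [-5.7, 0.9, 2.8]
gripper_width: 0.0095
```

{"fn": "jog_arm", "kwargs": {"steps": [[1, 0.005, 0, 0.0105, 4], [1, 0.005, 0, 0.0105, 4], [1, 0.005, 0, 0.0105, 4], [1, 0.005, 0, 0.0105, 4]]}}

```text
time_s: 5.85
tcp_pos: [0.6308, 0.0624, 0.1883]
eef_rot: [-90.0, -0.2, 172.6]
contact_force: [-8.3, 6.0, 4.3]
gripper_width: 0.0095
```

{"fn": "jog_arm", "kwargs": {"steps": [[1, 0.007, 0, 0.0105, 4], [1, 0.0055, 0, 0.0105, 4], [1, 0.0055, 0, 0.0105, 4], [1, 0.0055, 0, 0.0105, 4], [1, 0.0055, 0, 0.0105, 4]]}}

```text
time_s: 6.27
tcp_pos: [0.5914, 0.0182, 0.1886]
eef_rot: [-90.0, 0.1, 152.5]
contact_force: [4.1, -3.0, -3.0]
gripper_width: 0.0093
```

{"fn": "jog_arm", "kwargs": {"steps": [[1, 0.0045, 0, 0.0105, 4], [1, 0.005, 0, 0.0105, 4], [1, 0.005, 0, 0.0105, 4], [1, 0.005, 0, 0.0105, 4], [1, 0.005, 0, 0.0105, 4], [1, 0.005, 0, 0.0105, 4], [1, 0, 0, 0, 0]]}}

```text
time_s: 6.85
tcp_pos: [0.5279, -0.0136, 0.1885]
eef_rot: [-90.0, -0.0, 128.5]
contact_force: [-0.7, -0.4, -4.1]
gripper_width: 0.0095
```

```bash
python3 look.py d2
```

```text
[ 0.52788431 -0.01355819  0.18854021] 128.49675442384623 [-0.68476251 -0.42755207 -4.12967195] 0.009507341453455376 6.85
along/out -0.022960963926851763 0.16224575492258442 r 0.16386241440565164 ang 1.711382402588868
```

View pics/d2.png

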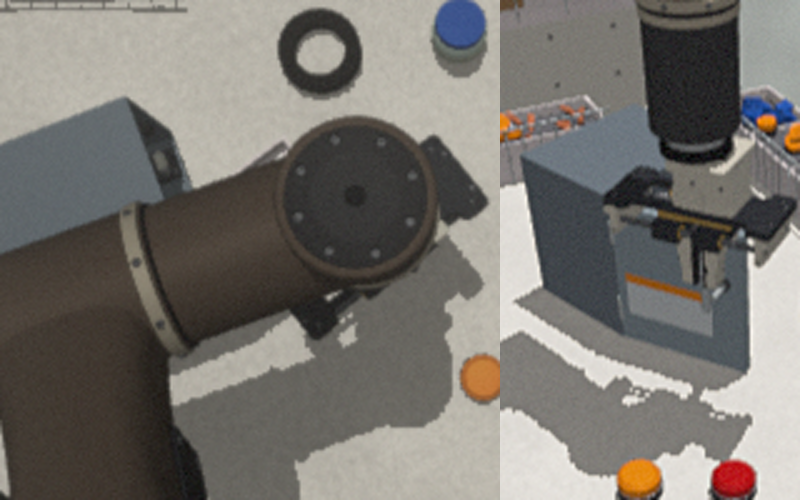

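{"fn": "jog_arm", "kwargs": {"steps": [[0.5, 0, 0, 0, 0], [0.5, 0, 0, 0, 0], [0.5, 0, 0, 0, 0], [0.5, 0, 0, 0, 0], [0.4, 0, 0, 0, 0], [0.4, 0, -0.01, 0, 0], [0.3, 0, -0.03, 0, 0], [0, 0, -0.03, 0, 0], [0, 0, -0.03, 0, 0], [0, 0, -0.01, 0, 0]]}}

```text
time_s: 7.78
tcp_pos: [0.5314, -0.0128, 0.3043]
eef_rot: [-90.3, 0.2, 128.8]
contact_force: [1.4, 0.1, 0.8]
gripper_width: 0.0707
```

Run:
```python
from h import *
p,y,st=pose();print(p,y,st['contact_force'])
print(rows(p,y,[.483,-.30,.28],y-0,10)[0])
```

```text
[ 0.53140833 -0.01279897  0.30425894] 128.76143573519485 [1.41901238 0.09814072 0.83129324]
[np.float64(-0.0194), np.float64(0.0024), np.float64(0.0218), np.float64(-0.0)]
```

{"fn": "jog_arm", "kwargs": {"steps": [[0, -0.0195, 0.002, 0.022, 0], [0, -0.0195, 0.002, 0.022, 0], [0, -0.0195, 0.002, 0.022, 0], [0, -0.0195, 0.002, 0.022, 0], [0, -0.0195, 0.002, 0.022, 0], [0, -0.0195, 0.01, 0.022, 0], [0, -0.0195, 0.02, 0.022, 0], [0, -0.0195, 0.03, 0.022, 0], [0, -0.0195, 0.03, 0.022, 0], [0, -0.0195, 0.03, 0.022, 0], [0, 0, 0.03, 0, 0], [0, 0, 0, 0, 0]]}}

```text
time_s: 8.78
tcp_pos: [0.4763, -0.3019, 0.1338]
eef_rot: [-89.7, -0.5, 128.5]
contact_force: [-1.6, 0.7, -0.6]
gripper_width: 0.0874
```

Run:
```python
from h import *
p,y,st=pose();print(p,y,st['contact_force'])
c=cap('top');s=cap('side')
print(proj(s,[p[0],p[1],.03]),proj(c,[p[0],p[1],.03]))
a=cv2.resize(c['image'][100:300,150:450],None,fx=2.6,fy=2.6,interpolation=cv2.INTER_CUBIC)
cv2.imwrite('pics/e1.png',a[:,:,::-1])
a=cv2.resize(s['image'][200:350,240:400],None,fx=3.5,fy=3.5,interpolation=cv2.INTER_CUBIC)
cv2.imwrite('pics/e2.png',a[:,:,::-1])
hsv=cv2.cvtColor(s['image'],cv2.COLOR_RGB2HSV)
m=cv2.inRange(hsv,(8,150,120),(25,255,255))
k,l,st,ce=cv2.connectedComponentsWithStats(m)
for i in range(1,k):
    if st[i,4]>60 and ce[i][1]>200: print(ce[i],st[i])
```

```text
[ 0.47626254 -0.30192975  0.13384546] 128.5002208592174 [-1.64648928  0.72084922 -0.60690114]
(np.float64(332.86478352577143), np.float64(305.8371743934633)) (np.float64(412.65384079739573), np.float64(240.89961034970807))
[275.09405941 271.30693069] [267 264  17  15 202]
[292.97647059 298.03921569] [284 290  19  17 255]
[335.49621212 308.04924242] [327 300  18  17 264]
```

View pics/e1.png

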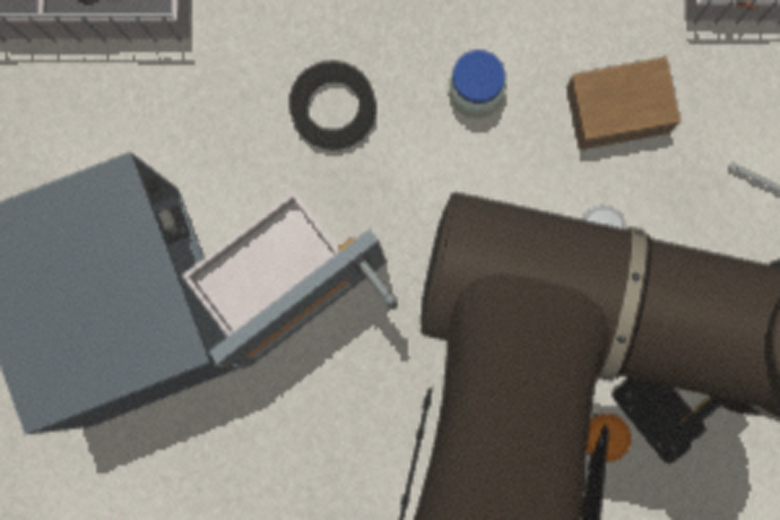

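View pics/e2.png

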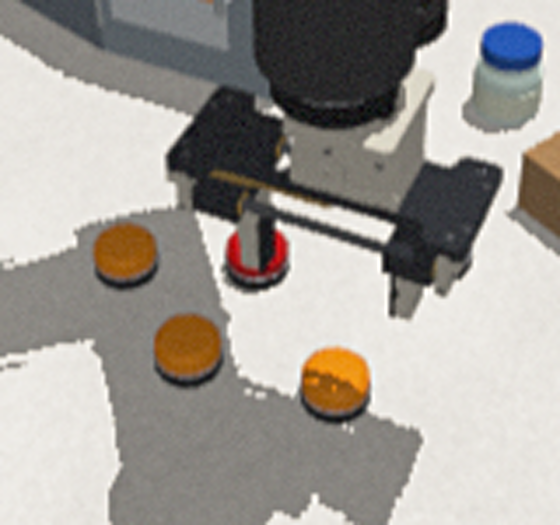

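Clear view: candidates were amber lamps at top (343,271), (383,268), (411,238). The meant one is (411,238), y≈-0.30, farthest right. The open gripper stands over it. Descend.

Run:
```python
from h import *
p,y,st=pose();print(p)
print(rows(p,y,[.483,-.300,.022],y,1))
# door from top view e1: door top outer/inner corners, tray rim
c=cap('top')
def q(u,v,z): return onz(c,150+u/2.6,100+v/2.6,z)[:2]
A=q(212,350,.206);B=q(374,234,.206);print('door inner/top edge pts',A,B,np.degrees(np.arctan2(*(B-A)[::-1])),np.linalg.norm(B-A))
# tray rim top outer corners z=.181
T=[q(185,274,.181),q(293,201,.181)];print('tray back rim',T,np.linalg.norm(T[1]-T[0]),np.degrees(np.arctan2(*(T[1]-T[0])[::-1])))
F=[q(195,278,.155),q(292,210,.155),q(336,250,.155),q(232,328,.155)]
print('inner?',F)
for th in(1.2,1.25,1.3,1.35):
    print(th,door(th,.083,.036),'back rim corners',door(th,.083-.063,.072),door(th,.083+.063,.072))
```

```text
[ 0.47986154 -0.30192449  0.13946256]
[[np.float64(-0.0005), np.float64(0.1175), np.float64(-0.0037), np.float64(-0.0)]]
door inner/top edge pts [0.48864575 0.14541539] [0.59080185 0.00412801] -54.1316531237991 0.17435020317437153
tray back rim [array([0.5576729 , 0.17530859]), array([0.62404376, 0.07890756])] 0.11703952229618153 -55.45309332475029
inner? [array([0.55627597, 0.17116739]), array([0.61944217, 0.08266005]), array([0.58208858, 0.04160782]), array([0.51020854, 0.13638363])]
1.2 [0.57148347 0.10967942] back rim corners [0.55454438 0.18023484] [0.64086953 0.08845266]
1.25 [0.56959061 0.10557146] back rim corners [0.55619899 0.17688531] [0.63782906 0.08090337]
1.3 [0.5674948  0.10156324] back rim corners [0.55768412 0.17345726] [0.63441508 0.07351548]
1.35 [0.56520129 0.09766478] back rim corners [0.55899607 0.16995928] [0.63063613 0.06630745]
```

{"fn": "jog_arm", "kwargs": {"steps": [[0, 0, 0.02, -0.002, 0], [0, 0, 0.025, -0.002, 0], [0, 0, 0.025, 0, 0], [0, 0, 0.02, 0, 0], [0, 0, 0.015, 0, 0], [0, 0, 0.01, 0, 0], [0, 0, 0, 0, 0], [0, 0, 0, 0, 0]], "squeeze": 15}}

```text
time_s: 9.6
tcp_pos: [0.4846, -0.2991, 0.0258]
eef_rot: [-90.1, 0.1, 128.8]
contact_force: [0.9, -0.4, 0.7]
gripper_width: 0.0876
```

{"fn": "jog_arm", "kwargs": {"steps": [[0.3, 0, 0.003, 0, 0], [0.6, 0, 0, 0, 0], [1, 0, 0, 0, 0], [1, 0, 0, 0, 0], [1, 0, 0, 0, 0], [1, 0, 0, 0, 0], [1, 0, 0, 0, 0], [1, 0, 0, 0, 0], [1, 0, 0, 0, 0], [1, 0, 0, 0, 0], [1, 0, 0, 0, 0]]}}

```text
time_s: 10.52
tcp_pos: [0.4833, -0.2994, 0.0215]
eef_rot: [-90.0, 0.0, 128.7]
contact_force: [-1.2, -0.9, 4.1]
gripper_width: 0.0499
```

Run:
```python
from h import *
p,y,st=pose();print(p,y,st['contact_force'],st['gripper_width'])
s=cap('side')
a=cv2.resize(s['image'][200:350,240:400],None,fx=3.5,fy=3.5,interpolation=cv2.INTER_CUBIC)
cv2.imwrite('pics/f1.png',a[:,:,::-1])
```

```text
[ 0.48332331 -0.2994068   0.02145986] 128.72516970858152 [-1.1728134  -0.85900959  4.06999832] 0.049909425361289686
```

View pics/f1.png

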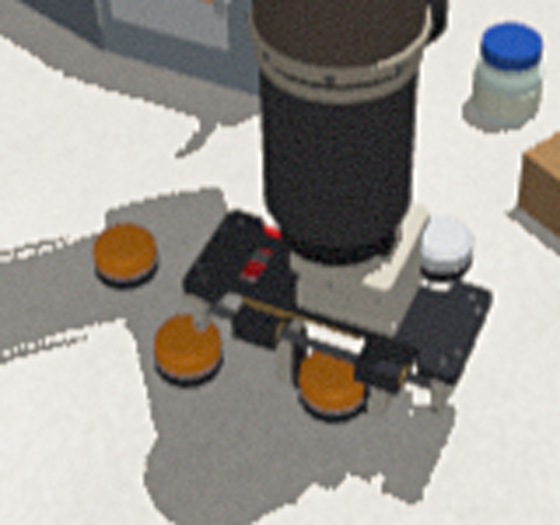

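Lamp gripped across its full diameter (49.9 mm). Lift.

{"fn": "jog_arm", "kwargs": {"steps": [[1, 0, -0.01, 0, 0], [1, 0, -0.02, 0, 0], [1, 0, -0.03, 0, 0], [1, 0, -0.035, 0, 0], [1, 0, -0.035, 0, 0], [1, 0, -0.035, 0, 0], [1, 0, -0.035, 0, 0], [1, 0, -0.03, 0, 0], [1, 0, -0.02, 0, 0], [1, 0, 0, 0, 0], [1, 0, 0, 0, 0]]}}

```text
time_s: 11.48
tcp_pos: [0.4833, -0.2992, 0.2727]
eef_rot: [-90.1, 0.1, 128.7]
contact_force: [-0.2, -0.9, -1.4]
gripper_width: 0.0499
```

Run:
```python
from h import *
p,y,st=pose();print(p,y,st['contact_force'],st['gripper_width'])
c=cap('top','g0.png');s=cap('side','g1.png')
a=cv2.resize(c['image'][140:250,190:310],None,fx=5,fy=5,interpolation=cv2.INTER_CUBIC)
cv2.imwrite('pics/g2.png',a[:,:,::-1])
a=cv2.resize(s['image'][90:240,210:370],None,fx=3.75,fy=3.75,interpolation=cv2.INTER_CUBIC)
cv2.imwrite('pics/g3.png',a[:,:,::-1])
```

```text
[ 0.48333178 -0.29915495  0.27272004] 128.71491363267634 [-0.17329401 -0.87596354 -1.43051344] 0.049923991180227854
```

View pics/g2.png

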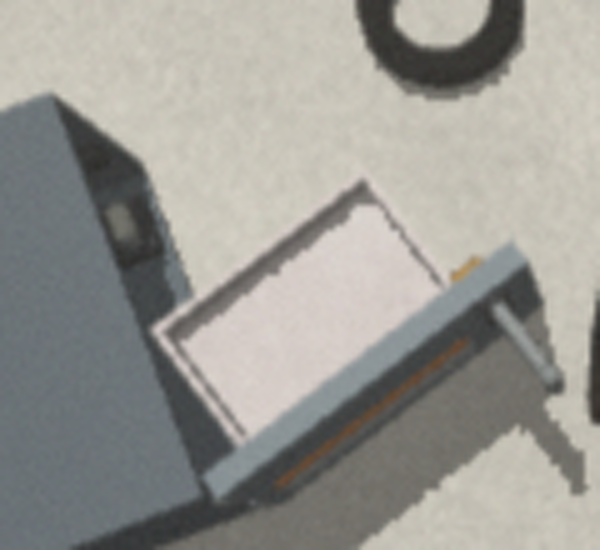

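View pics/g3.png

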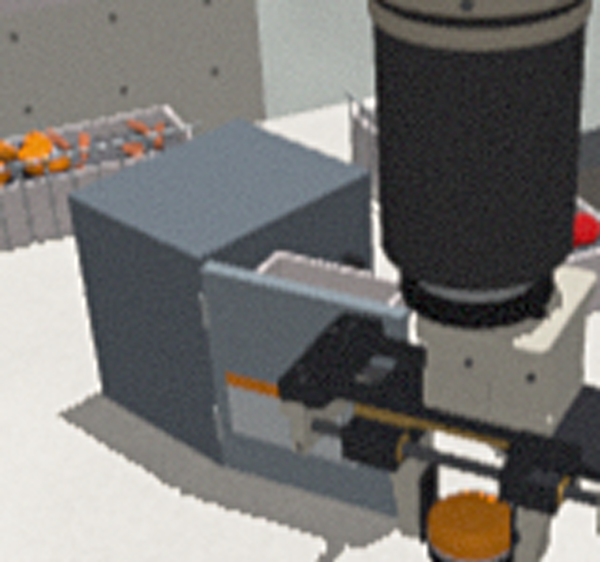

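Run:
```python
from h import *
c=cap('top')
def q(u,v,z): return onz(c,190+u/5,140+v/5,z)[:2]
for nm,a,b,z in[('inner',(203,478),(512,243),.206),('outer',(222,500),(530,262),.206),('rim',(153,328),(363,180),.181)]:
    A=q(*a,z);B=q(*b,z);d=B-A;print(nm,A,B,np.linalg.norm(d),np.degrees(np.arctan2(d[1],d[0])))
    if nm=='rim': 
        M=(A+B)/2
        for ang in(-54,-55,-56):
            n=np.radians(ang-90); print('tray centre from rim',M+.036*np.array([np.cos(n),np.sin(n)]))
    if nm=='inner':
        for ang in(-54,-55):
            a_=np.radians(ang);u=d/np.linalg.norm(d);n=np.array([-u[1],u[0]])
        print('from door free edge',B-u*(.179-.083)+n*.036,'from hinge',H+u*.083+n*.036)
```

```text
inner [0.4864159  0.14750537] [0.59405234 0.0074706 ] 0.17662202725644294 -52.45265087300223
from door free edge [0.56409092 0.1055232 ] from hinge [0.56751921 0.10160724]
outer [0.47642802 0.13869904] [ 0.58523458 -0.00084954] 0.17695387349085104 -52.05632247648382
rim [0.55716819 0.17659216] [0.62716142 0.07916045] 0.11996661906159596 -54.30719536372203
tray centre from rim [0.56304019 0.10671604]
tray centre from rim [0.56267533 0.10722755]
tray centre from rim [0.56231945 0.10774536]
```

Run:
```python
from h import *
p,y,st=pose();print(p,y)
print(rows(p,y,[.565,.105,.275],127.7,12)[0])
```

```text
[ 0.48239789 -0.29891804  0.26998703] 128.70932170946128
[np.float64(0.022), np.float64(-0.0004), np.float64(-0.0264), np.float64(0.08)]
```

{"fn": "jog_arm", "kwargs": {"steps": [[1, 0.01, -0.001, -0.012, 1], [1, 0.022, -0.001, -0.0265, 0], [1, 0.022, -0.001, -0.0265, 0], [1, 0.022, -0.001, -0.0265, 0], [1, 0.022, 0, -0.0265, 0], [1, 0.022, 0, -0.0265, 0], [1, 0.022, 0, -0.0265, 0], [1, 0.022, 0, -0.0265, 0], [1, 0.022, 0, -0.0265, 0], [1, 0.022, 0, -0.0265, 0], [1, 0.022, 0, -0.0265, 0], [1, 0.022, 0, -0.0265, 0]]}}

```text
time_s: 12.63
tcp_pos: [0.5683, 0.0873, 0.2739]
eef_rot: [-89.9, -0.0, 127.7]
contact_force: [1.1, 0.3, -1.2]
gripper_width: 0.0498
```

{"fn": "jog_arm", "kwargs": {"steps": [[1, 0.012, 0, -0.0145, 0], [1, 0, 0, 0, 0], [1, 0, 0, 0, 0], [1, 0, 0, 0, 0]]}}

```text
time_s: 12.97
tcp_pos: [0.5724, 0.1039, 0.274]
eef_rot: [-89.9, -0.0, 127.7]
contact_force: [0.5, -0.6, -1.1]
gripper_width: 0.0494
```

Run:
```python
from h import *
p,y,st=pose();print(p,y,st['gripper_width'],st['contact_force'])
print(rows(p,y,[.565,.105,.18],127.7,1)[0])
s=cap('side')
a=cv2.resize(s['image'][60:240,210:370],None,fx=3.3,fy=3.3,interpolation=cv2.INTER_CUBIC)
cv2.imwrite('pics/i3.png',a[:,:,::-1])
```

```text
[0.57242289 0.10385394 0.27404401] 127.73653067949962 0.049443676887492946 [ 0.45710462 -0.60041925 -1.05315765]
[np.float64(0.0054), np.float64(0.094), np.float64(0.0052), np.float64(0.04)]
```

View pics/i3.png

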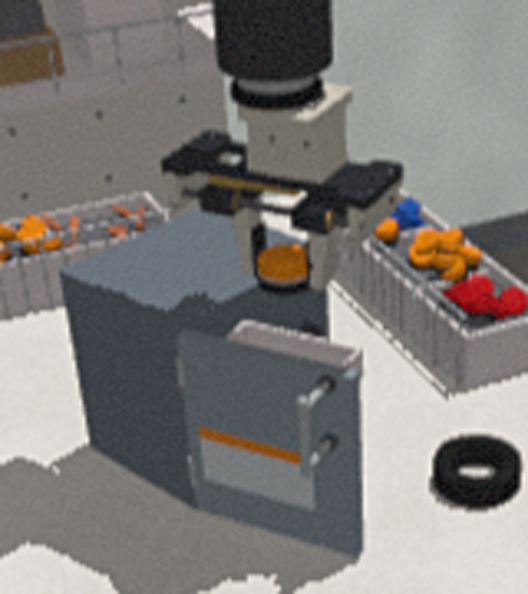

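{"fn": "jog_arm", "kwargs": {"steps": [[1, 0.003, 0.01, 0.003, 0], [1, 0.002, 0.02, 0.002, 0], [1, 0, 0.02, 0, 0], [1, 0, 0.015, 0, 0], [1, 0, 0.012, 0, 0], [1, 0, 0.008, 0, 0], [1, 0, 0.005, 0, 0], [1, 0, 0, 0, 0], [1, 0, 0, 0, 0]]}}

```text
time_s: 13.77
tcp_pos: [0.5661, 0.1048, 0.1855]
eef_rot: [-90.0, 0.0, 127.7]
contact_force: [0.6, -0.7, -0.5]
gripper_width: 0.0498
```

Run:
```python
from h import *
p,y,st=pose();print(p,y,st['gripper_width'],st['contact_force'])
print(rows(p,y,[.565,.105,.177],127.7,1)[0])
```

```text
[0.56606431 0.10478463 0.18552242] 127.70197444105344 0.049780388162216714 [ 0.61522486 -0.72933043 -0.46672921]
[np.float64(0.0008), np.float64(0.0085), np.float64(0.0007), np.float64(0.0)]
```

{"fn": "jog_arm", "kwargs": {"steps": [[1, 0, 0.002, 0, 0], [1, 0, 0.002, 0, 0], [1, 0, 0.002, 0, 0], [1, 0, 0.0015, 0, 0], [1, 0, 0, 0, 0], [1, 0, 0, 0, 0]]}}

```text
time_s: 14.27
tcp_pos: [0.5659, 0.105, 0.1777]
eef_rot: [-90.0, -0.0, 127.7]
contact_force: [-0.1, -0.4, -1.1]
gripper_width: 0.0498
```

{"fn": "jog_arm", "kwargs": {"steps": [[1, 0, 0.0015, 0, 0], [1, 0, 0, 0, 0], [0.3, 0, 0, 0, 0], [0.3, 0, 0, 0, 0], [0.3, 0, 0, 0, 0], [0.3, 0, 0, 0, 0], [0.3, 0, 0, 0, 0], [0.3, 0, 0, 0, 0]]}}

```text
time_s: 14.93
tcp_pos: [0.566, 0.105, 0.1763]
eef_rot: [-90.0, -0.0, 127.7]
contact_force: [0.8, -0.1, 0.6]
gripper_width: 0.0615
```

{"fn": "jog_arm", "kwargs": {"steps": [[0.3, 0, -0.005, 0, 0], [0.3, 0, -0.015, 0, 0], [0.3, 0, -0.02, 0, 0], [0.3, 0, -0.025, 0, 0], [0.3, 0, -0.025, 0, 0], [0.3, 0, -0.02, 0, 0], [0.2, 0.03, -0.01, 0.02, 0], [0, 0.03, 0, 0.03, 0], [0, 0, 0, 0.03, 0], [0, 0, 0, 0.03, 0], [0, 0, 0, 0.03, 0], [0, 0, 0, 0, 0]]}}

```text
time_s: 15.93
tcp_pos: [0.4157, 0.0644, 0.2973]
eef_rot: [-90.1, -0.0, 127.7]
contact_force: [0.2, -0.3, -0.6]
gripper_width: 0.087
```

```bash
python3 look.py j1
```

```text
[0.41566857 0.06438579 0.29728459] 127.70730161583018 [ 0.16943127 -0.26143387 -0.60344091] 0.08700419976170036 15.9333
along/out -0.09780725662684389 0.04794059789782861 r 0.10892456277475061 ang 2.685852990650077
```

View pics/j1.png

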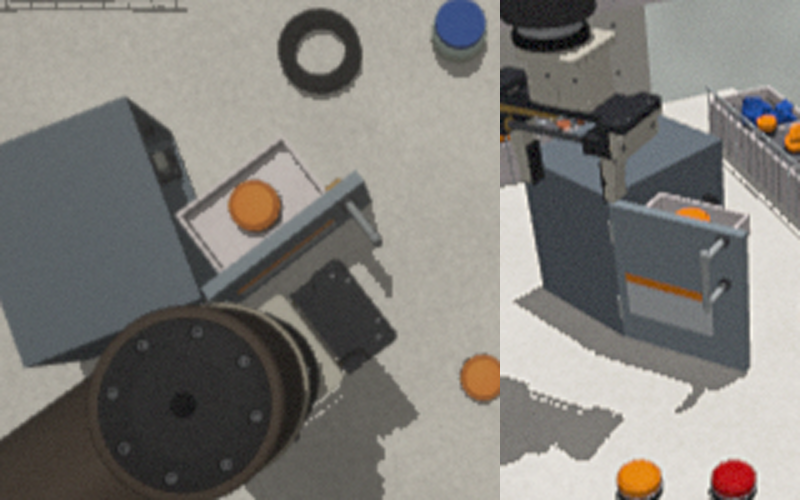

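Run:
```python
from h import *
c=cap('top')
L=onz(c,150+255/2.5,120+206/2.5,.183)[:2]
th=1.297
t=door(th,.083,.036); a=door(th,1,0)-H; n=np.array([-a[1],a[0]])
print('lamp',L,'tray model',t,'tray-frame y(to hinge), x(inward)',-(L-np.array([.565,.105]))@a,(L-np.array([.565,.105]))@n)
print('bar top',onz(c,150+375/2.5,120+240/2.5,.205)[:2],'model',door(th,.155,-.062))
p,y,st=pose()
w=door(th,.155,-.1);print(p,w,rows(p,y,[*w,.297],127.7,6)[0])
for n_ in range(0,14):
    print(round(th,3),np.round(door(th,.155,-.0775),4),round(wrap(dyaw(th)),1)); th-=.1
```

```text
lamp [0.56442133 0.10300929] tray model [0.56762618 0.10180074] tray-frame y(to hinge), x(inward) -0.0012215897103254184 -0.0016749583399430937
bar top [ 0.53090746 -0.01017276] model [ 0.53409046 -0.01508962]
[0.41940731 0.06676522 0.29713876] [ 0.50401885 -0.03832102] [np.float64(-0.0225), np.float64(0.0), np.float64(-0.0004), np.float64(0.0)]
1.297 [ 0.5218 -0.0246] 127.7
1.197 [ 0.5386 -0.0204] 133.4
1.097 [ 0.5549 -0.0145] 139.1
0.997 [ 0.5706 -0.0071] 144.9
0.897 [0.5854 0.0019] 150.6
0.797 [0.5993 0.0123] 156.3
0.697 [0.612 0.024] 162.1
0.597 [0.6235 0.037 ] 167.8
0.497 [0.6337 0.051 ] 173.5
0.397 [0.6424 0.066 ] 179.3
0.297 [0.6495 0.0817] -175.0
0.197 [0.6551 0.0981] -169.3
0.097 [0.659 0.115] -163.6
-0.003 [0.6612 0.1322] -157.8
```

{"fn": "jog_arm", "kwargs": {"steps": [[1, -0.0225, 0, 0, 0], [1, -0.0225, 0, 0, 0], [1, -0.0225, 0, 0, 0], [1, -0.0225, 0, 0, 0], [1, -0.0225, 0, 0, 0], [1, -0.018, 0, 0, 0], [1, 0, 0.02, 0, 0], [1, 0, 0.025, 0, 0], [1, 0, 0.025, 0, 0], [1, 0, 0.025, 0, 0], [1, 0, 0.013, 0, 0], [1, 0, 0, 0, 0]], "squeeze": 10}}

```text
time_s: 17.08
tcp_pos: [0.498, -0.0367, 0.1847]
eef_rot: [-89.7, -0.2, 127.7]
contact_force: [-0.8, -0.1, -0.2]
gripper_width: 0.0134
```

{"fn": "jog_arm", "kwargs": {"steps": [[1, 0, 0, 0, 0], [1, 0, 0, 0, 0], [1, 0, 0, 0, 0]]}}

```text
time_s: 17.33
tcp_pos: [0.5002, -0.0362, 0.1895]
eef_rot: [-90.1, 0.1, 127.7]
contact_force: [0.2, 0.2, 0.2]
gripper_width: 0.0009
```

```bash
python3 look.py k1
```

```text
[ 0.50019726 -0.03619349  0.18947671] 127.7347347484582 [0.22059072 0.17260352 0.15734937] 0.0008803766053194197 17.3333
along/out -0.05711128216020359 0.17286108862479604 r 0.1820512414418863 ang 1.889894018546495
```

View pics/k1.png

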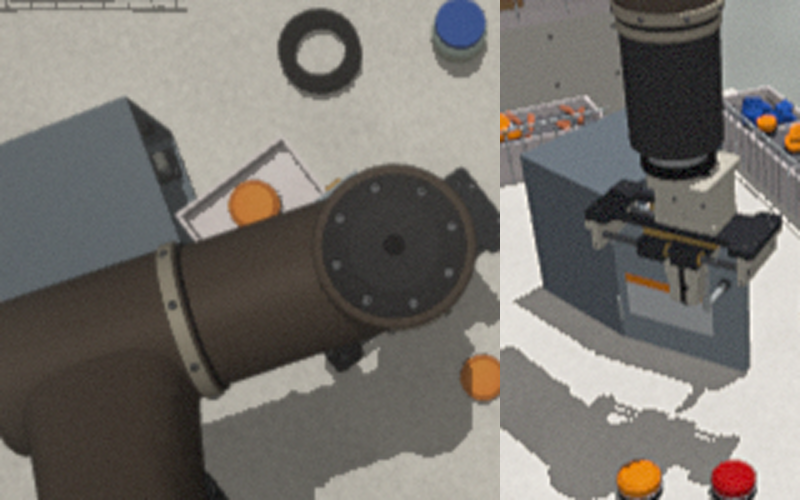

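{"fn": "jog_arm", "kwargs": {"steps": [[1, 0, 0, -0.01, 0], [1, 0, 0, -0.01, 0], [1, 0, 0, -0.005, 0], [1, 0, 0, -0.004, 0], [1, 0, 0, -0.004, 0], [1, 0, 0, -0.004, 0]]}}

```text
time_s: 17.93
tcp_pos: [0.5286, -0.0136, 0.1881]
eef_rot: [-90.0, -0.0, 127.7]
contact_force: [-0.1, -0.4, -0.6]
gripper_width: 0.0005
```

Run:
```python
from h import *
s=cap('side');c=cap('top')
a=cv2.resize(s['image'][100:240,240:380],None,fx=4,fy=4,interpolation=cv2.INTER_CUBIC)
cv2.imwrite('pics/k2.png',a[:,:,::-1])
p,y,st=pose();d=p[:2]-H;print(p,st['contact_force'])
b=cv2.resize(c['image'][140:250,190:310],None,fx=5,fy=5,interpolation=cv2.INTER_CUBIC)
cv2.imwrite('pics/k3.png',b[:,:,::-1])
```

```text
[ 0.52880211 -0.01349332  0.1881254 ] [-0.50017772  0.50897326 -0.29977181]
```

View pics/k2.png

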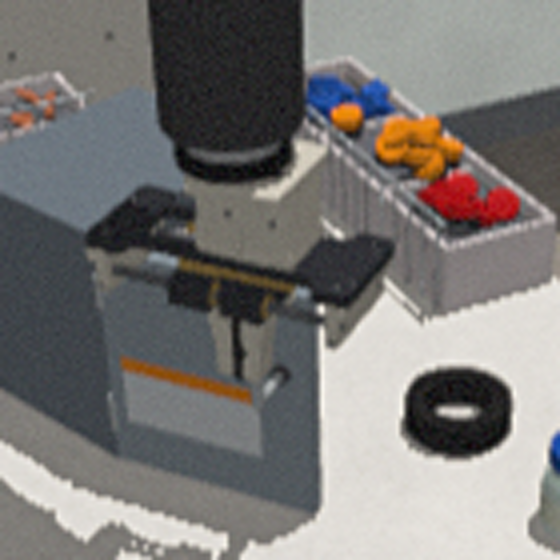

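View pics/k3.png

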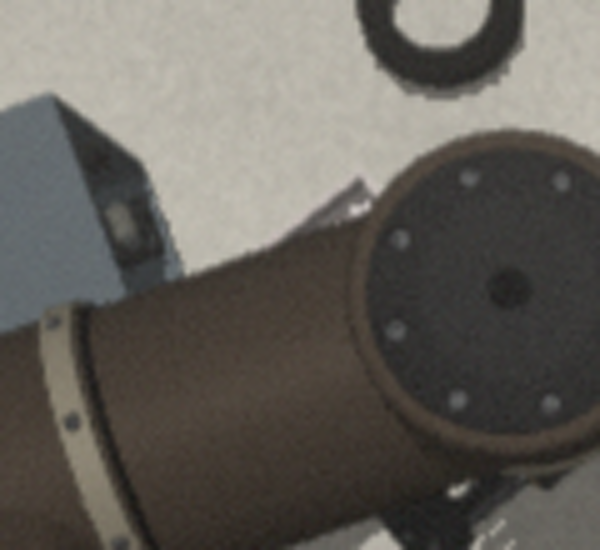

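{"fn": "jog_arm", "kwargs": {"steps": [[1, -0.004, 0, -0.003, -1], [1, -0.003, 0, -0.006, -2], [1, -0.0035, 0, -0.008, -3], [1, -0.0035, 0, -0.008, -3], [1, -0.0035, 0, -0.008, -3], [1, -0.0035, 0, -0.008, -3], [1, -0.0035, 0, -0.008, -3], [1, -0.0035, 0, -0.008, -3]]}}

```text
time_s: 18.7
tcp_pos: [0.5874, 0.0077, 0.1881]
eef_rot: [-90.0, -0.0, 148.9]
contact_force: [-0.2, -0.4, 0.0]
gripper_width: 0.0005
```

```bash
cat > ang.py <<'E'
from h import *
p,y,st=pose();th=np.radians(wrap(-158-y)); d=p[:2]-H
a=door(th,1,0)-H;n=np.array([-a[1],a[0]])
print(p,y,'th(yaw)',th,'along',d@a,'out',-d@n,'F',st['contact_force'],st['time_s'])
E
python3 ang.py; python3 look.py k4
```

```text
[0.58737021 0.00768608 0.18808192] 148.9013298445802 th(yaw) 0.9267466226425242 along 0.1559201013191269 out 0.06686355776712047 F [-0.23721986 -0.35542636  0.01058341] 18.7
[0.58737021 0.00768608 0.18808192] 148.9013298445802 [-0.23721986 -0.35542636  0.01058341] 0.0005335602096196352 18.7
along/out 0.04015164680256242 0.16483221351327576 r 0.16965203609931667 ang 1.3318586825306382
```

View pics/k4.png

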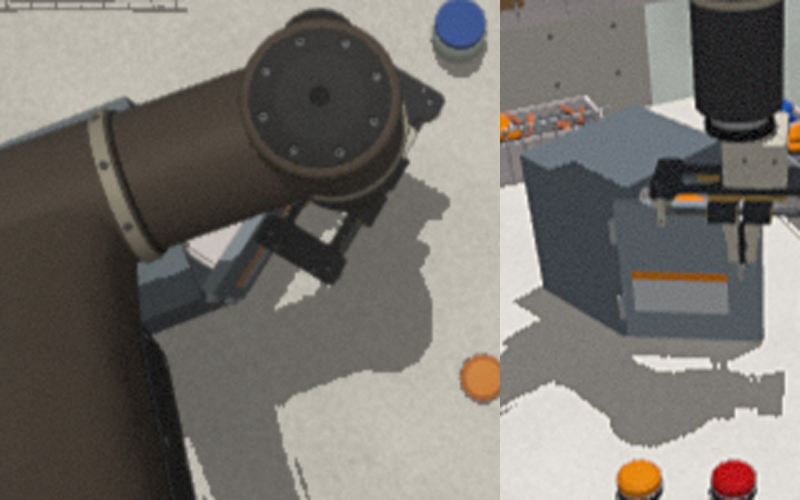

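{"fn": "jog_arm", "kwargs": {"steps": [[1, -0.0035, 0, -0.008, -3], [1, -0.0035, 0, -0.008, -3], [1, -0.0035, 0, -0.008, -3], [1, -0.0035, 0, -0.008, -3], [1, -0.0035, 0, -0.008, -3], [1, -0.0035, 0, -0.008, -3], [1, -0.0035, 0, -0.008, -3], [1, -0.0035, 0, -0.008, -3], [1, -0.0035, 0, -0.008, -3], [1, -0.0035, 0, -0.008, -3]]}}

```text
time_s: 19.63
tcp_pos: [0.644, 0.0723, 0.1882]
eef_rot: [-90.0, -0.0, 178.8]
contact_force: [-0.1, -0.5, -0.1]
gripper_width: 0.0007
```

```bash
python3 ang.py; python3 look.py k5
```

```text
[0.64399337 0.07234743 0.1881719 ] 178.75922795413553 th(yaw) 0.40562799290579316 along 0.15714536478685007 out 0.06974089579282175 F [-0.06993482 -0.4862157  -0.1273236 ] 19.6333
[0.64399337 0.07234743 0.1881719 ] 178.75922795413553 [-0.06993482 -0.4862157  -0.1273236 ] 0.0006547172094977757 19.6333
along/out 0.11687429917837938 0.12609066742443734 r 0.17192573460647884 ang 0.8233128952721721
```

View pics/k5.png

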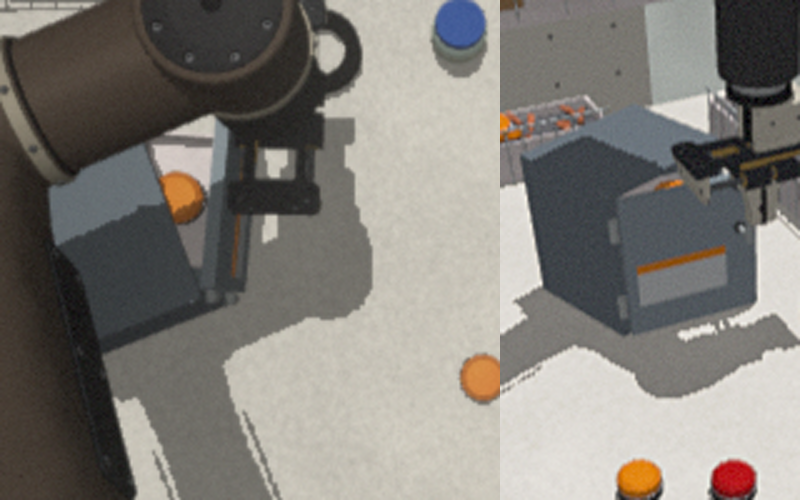

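{"fn": "jog_arm", "kwargs": {"steps": [[1, -0.003, 0, -0.008, -3], [1, -0.003, 0, -0.008, -3], [1, -0.003, 0, -0.008, -3], [1, -0.003, 0, -0.008, -3], [1, -0.0015, 0, -0.005, -1.5], [1, -0.001, 0, -0.003, -1], [1, 0, 0, 0, 0]]}}

```text
time_s: 20.32
tcp_pos: [0.6551, 0.1138, 0.1883]
eef_rot: [-90.0, -0.0, -166.8]
contact_force: [-0.3, -0.5, -0.3]
gripper_width: 0.0006
```

```bash
python3 ang.py
```

```text
[0.65508984 0.11379498 0.18827629] -166.8204139057348 th(yaw) 0.15394526404376493 along 0.15508099537103961 out 0.06885243940964443 F [-0.28987317 -0.49104328 -0.29337376] 20.3167
```

{"fn": "jog_arm", "kwargs": {"steps": [[1, -0.001, 0, -0.003, -1], [1, -0.001, 0, -0.003, -1], [1, -0.001, 0, -0.003, -1], [1, -0.001, 0, -0.003, -1], [1, -0.001, 0, -0.002, -1], [1, 0, 0, 0, 0]]}}

```text
time_s: 20.82
tcp_pos: [0.6565, 0.129, 0.1882]
eef_rot: [-90.0, -0.0, -161.7]
contact_force: [0.1, -0.2, -0.4]
gripper_width: 0.0006
```

```bash
python3 ang.py; python3 look.py k6
```

```text
[0.65652818 0.12897271 0.18822907] -161.68058768502505 th(yaw) 0.06423837351204303 along 0.15442518781762649 out 0.06851235331216264 F [ 0.12076361 -0.21895994 -0.41560076] 20.8167
[0.65652818 0.12897271 0.18822907] -161.68058768502505 [ 0.12076361 -0.21895994 -0.41560076] 0.0006195463494744246 20.8167
along/out 0.14970857845826868 0.0782842431456307 r 0.16894105832768957 ang 0.48180786388603414
```

View pics/k6.png

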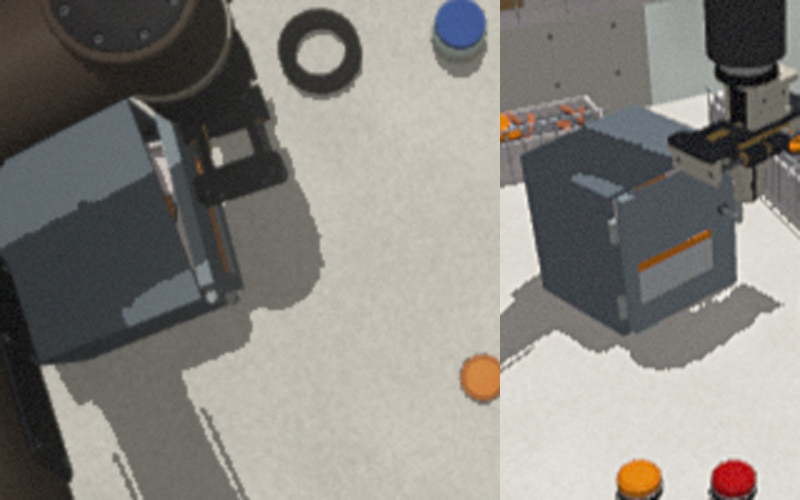

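{"fn": "jog_arm", "kwargs": {"steps": [[1, 0, 0, -0.0015, -0.5], [1, 0, 0, -0.0015, -0.5], [1, 0, 0, -0.001, -0.5], [1, 0, 0, -0.001, -0.5]]}}

```text
time_s: 21.25
tcp_pos: [0.6549, 0.1332, 0.1883]
eef_rot: [-90.0, -0.0, -159.7]
contact_force: [-0.2, -0.6, -0.8]
gripper_width: 0.0006
```

{"fn": "jog_arm", "kwargs": {"steps": [[1, 0, 0, -0.001, -0.5], [1, 0, 0, -0.001, -0.5], [1, 0, 0, -0.001, 0], [1, 0, 0, 0, 0]]}}

```text
time_s: 21.58
tcp_pos: [0.6547, 0.1348, 0.1884]
eef_rot: [-89.9, 0.0, -158.8]
contact_force: [4.7, -6.5, -2.3]
gripper_width: 0.0005
```

{"fn": "jog_arm", "kwargs": {"steps": [[1, 0, 0, -0.001, 0], [1, 0, 0, -0.001, 0], [1, 0, 0, -0.001, 0]]}}

```text
time_s: 21.83
tcp_pos: [0.6546, 0.1367, 0.1886]
eef_rot: [-89.8, 0.1, -158.8]
contact_force: [11.5, -9.9, -5.2]
gripper_width: 0.0003
```

{"fn": "jog_arm", "kwargs": {"steps": [[1, 0, 0, -0.001, 0], [1, 0, 0, -0.001, 0]]}}

```text
time_s: 22.0
tcp_pos: [0.6542, 0.1392, 0.1886]
eef_rot: [-89.9, 0.2, -158.8]
contact_force: [8.6, -5.2, -2.9]
gripper_width: 0.0005
```

{"fn": "jog_arm", "kwargs": {"steps": [[1, 0, 0, -0.001, 0]]}}

```text
time_s: 22.08
tcp_pos: [0.6535, 0.1407, 0.1888]
eef_rot: [-89.9, 0.1, -158.8]
contact_force: [5.3, -3.6, -1.2]
gripper_width: 0.0004
```

{"fn": "jog_arm", "kwargs": {"steps": [[1, 0, 0, -0.0005, 0]]}}

```text
time_s: 22.17
tcp_pos: [0.6532, 0.1417, 0.1888]
eef_rot: [-89.9, 0.2, -158.8]
contact_force: [6.1, -2.1, -1.6]
gripper_width: 0.0006
```

{"fn": "jog_arm", "kwargs": {"steps": [[1, 0, 0, 0, 0], [1, 0, 0, 0, 0]]}}

```text
time_s: 22.33
tcp_pos: [0.653, 0.1423, 0.1889]
eef_rot: [-90.0, 0.2, -158.8]
contact_force: [5.1, -0.0, -0.7]
gripper_width: 0.0005
```

```bash
python3 ang.py; python3 look.py m1
```

```text
[0.6530014  0.14231867 0.18886555] -158.7588748443115 th(yaw) 0.013244864643794901 along 0.15228024598776155 out 0.06257754423506565 F [ 5.09769212e+00 -5.03538362e-03 -6.62424261e-01] 22.3333
[0.6530014  0.14231867 0.18886555] -158.7588748443115 [ 5.09769212e+00 -5.03538362e-03 -6.62424261e-01] 0.000480553837815716 22.3333
along/out 0.1514380823221509 0.06458892771345734 r 0.1646366373581068 ang 0.40314374638534556
```

View pics/m1.png

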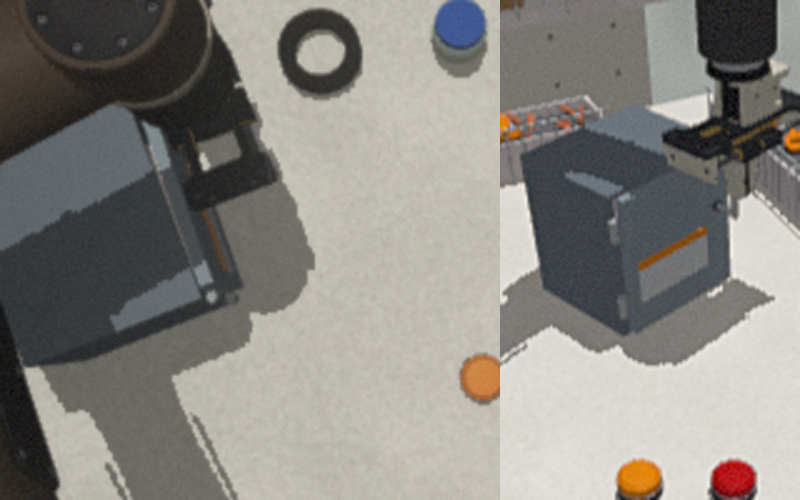

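{"fn": "jog_arm", "kwargs": {"steps": [[1, 0, 0, 0.002, 0], [1, 0, 0, 0.005, 0], [1, 0, 0, 0.01, 0], [1, 0, 0, 0.02, 0], [1, 0, 0, 0.035, 0], [1, 0, 0, 0.035, 0], [1, 0, -0.02, 0.035, 0], [1, 0, -0.02, 0.035, 0], [1, 0, -0.02, 0.035, 0], [1, 0, 0, 0, 0]]}}

```text
time_s: 23.27
tcp_pos: [0.7309, -0.0625, 0.2525]
eef_rot: [-89.8, 0.2, -159.0]
contact_force: [0.0, 1.2, 1.0]
gripper_width: 0.0007
```

Run:
```python
from h import *
c=cap('top','n0.png');s=cap('side')
a=cv2.resize(c['image'][140:290,120:270],None,fx=4,fy=4,interpolation=cv2.INTER_CUBIC)
cv2.imwrite('pics/n1.png',a[:,:,::-1])
a=cv2.resize(s['image'][110:220,215:335],None,fx=5,fy=5,interpolation=cv2.INTER_CUBIC)
cv2.imwrite('pics/n2.png',a[:,:,::-1])
i0=cv2.imread('pics/top0.png')[140:290,120:270].astype(int)
d=np.abs(c['image'][140:290,120:270,::-1].astype(int)-i0).max(2)
i1=cv2.imread('pics/side0.png')[110:220,215:335].astype(int)
e=np.abs(s['image'][110:220,215:335,::-1].astype(int)-i1).max(2)
cv2.imwrite('pics/n3.png',np.hstack([cv2.resize(np.clip(x*3,0,255).astype(np.uint8),(400,400)) for x in(d,e)]))
print(pose())
```

```text
(array([ 0.72850633, -0.05819159,  0.24869988]), np.float64(-158.95905735490624), {'time_s': 23.3667, 'joints': array([ 1.06429154e+01,  2.57006298e+01,  9.01481365e+00, -1.05677350e-02,
       -7.32723421e+01,  1.04010661e+01]), 'qd': array([ 2.31415306,  0.15975868, -2.60985175, -0.78666245,  0.61787171,
       -0.65332722]), 'joint_torque': array([-1.50875811e+00, -6.69659686e+01,  3.15097761e+01,  7.65744746e+00,
       -3.70258314e-02,  1.41637372e-01]), 'tcp_pos': array([ 0.72850633, -0.05819159,  0.24869988]), 'eef_rot': array([-9.00024025e+01,  4.29815738e-02, -1.58959057e+02]), 'contact_force': array([-0.10446159,  0.45135286, -0.002066  ]), 'moment': array([0.17050495, 0.03155017, 0.00746211]), 'gripper_width': 0.00043787156193674306})
```

View pics/n1.png

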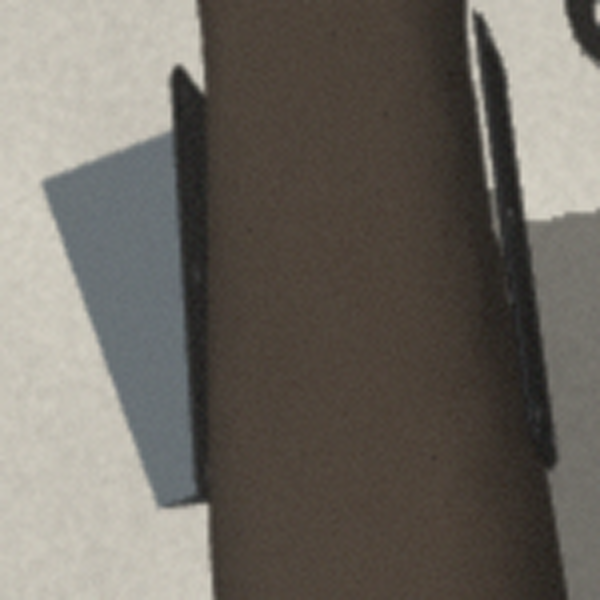

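View pics/n3.png

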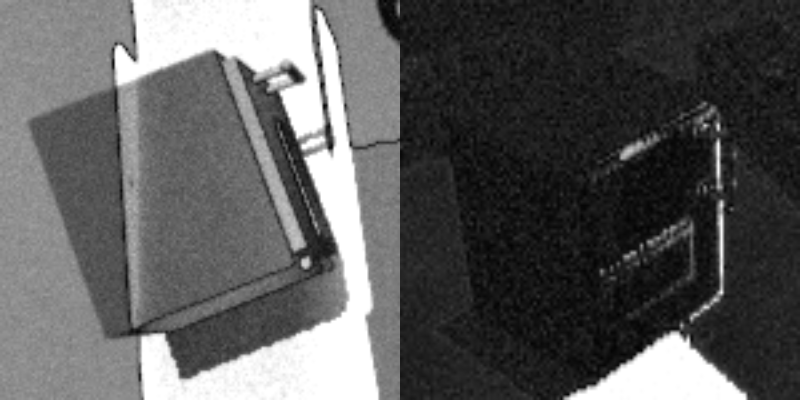

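{"fn": "jog_arm", "kwargs": {"steps": [[1, 0.01, -0.01, 0.035, 0], [1, 0.01, -0.01, 0.035, 0], [1, 0.01, -0.01, 0.035, 0], [1, 0.01, 0, 0.035, 0], [1, 0.01, 0, 0.035, 0], [1, 0, 0, 0, 0]]}}

```text
time_s: 23.87
tcp_pos: [0.7438, -0.2423, 0.2764]
eef_rot: [-90.0, -0.2, -159.0]
contact_force: [-1.3, 1.3, -1.7]
gripper_width: 0.0006
```

Run:
```python
from h import *
c=cap('top','o0.png');s=cap('side')
a=cv2.resize(c['image'][140:290,120:270],None,fx=4,fy=4,interpolation=cv2.INTER_CUBIC)
cv2.imwrite('pics/o1.png',a[:,:,::-1])
a=cv2.resize(s['image'][110:220,215:335],None,fx=5,fy=5,interpolation=cv2.INTER_CUBIC)
cv2.imwrite('pics/o2.png',a[:,:,::-1])
print(pose()[:2])
```

```text
(array([ 0.74413611, -0.23791641,  0.27646201]), np.float64(-158.88551436921074))
```

View pics/o1.png

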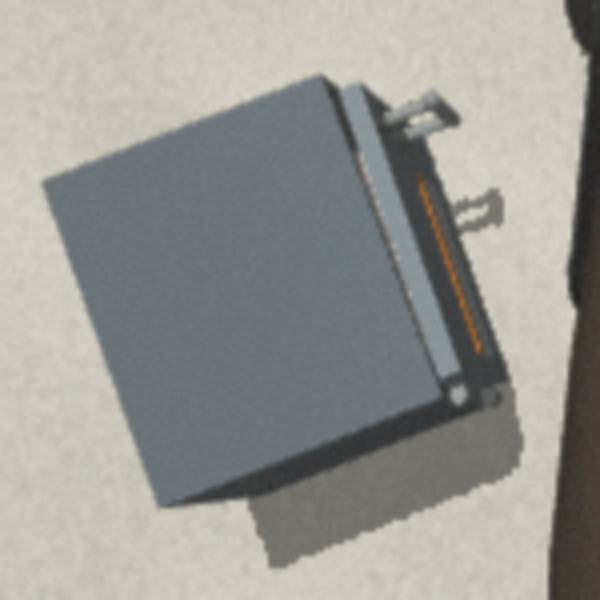

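View pics/o2.png

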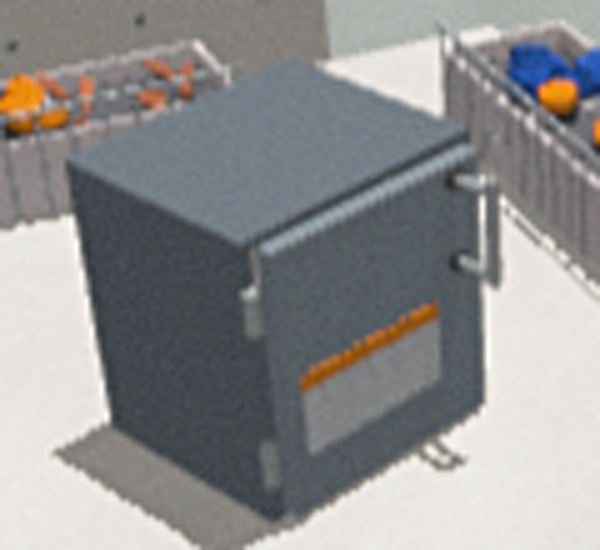

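The door hangs about 0.03–0.04 rad short: in the top view the free edge sits at crop (355,85), against (345,88) when shut. I go back and push a few millimetres further.

Run:
```python
from h import *
p,y,st=pose()
t=np.array([.653,.1423])-EX*.03
print(t,rows(p,y,[*t,.265],-158.9,9)[0])
```

```text
[0.6642382  0.11448448] [np.float64(-0.0058), np.float64(0.0013), np.float64(-0.0397), np.float64(0.0)]
```

{"fn": "jog_arm", "kwargs": {"steps": [[1, -0.005, 0.001, -0.032, 0], [1, -0.005, 0.001, -0.032, 0], [1, -0.005, 0.001, -0.032, 0], [1, -0.005, 0.001, -0.032, 0], [1, -0.005, 0.001, -0.032, 0], [1, -0.005, 0.001, -0.032, 0], [1, -0.005, 0.001, -0.032, 0], [1, -0.005, 0.001, -0.032, 0], [1, -0.005, 0.001, -0.032, 0], [1, -0.005, 0.001, -0.032, 0], [1, -0.004, 0.001, -0.036, 0], [1, 0, 0, 0, 0]]}}

```text
time_s: 24.97
tcp_pos: [0.664, 0.1213, 0.2668]
eef_rot: [-90.1, -0.0, -158.4]
contact_force: [0.1, -1.3, 0.2]
gripper_width: 0.0007
```

Run:
```python
from h import *
p,y,st=pose()
t=np.array([.653,.1423])-EX*.03
print(p,y,rows(p,y,[*t,.188],-158.9,1)[0])
```

```text
[0.6640192  0.12134899 0.2667722 ] -158.42657289219235 [np.float64(0.0023), np.float64(0.0788), np.float64(0.0065), np.float64(0.47)]
```

{"fn": "jog_arm", "kwargs": {"steps": [[1, 0, 0.01, 0.005, 0], [1, 0, 0.02, 0, 0], [1, 0, 0.02, 0, 0], [1, 0, 0.02, 0, 0], [1, 0, 0.009, 0, 0], [1, 0, 0, 0, 0], [1, 0, 0, 0, 0]]}}

```text
time_s: 25.55
tcp_pos: [0.6681, 0.1097, 0.1881]
eef_rot: [-90.0, -0.1, -158.8]
contact_force: [-0.5, 0.1, 0.6]
gripper_width: 0.0007
```

```bash
python3 ang.py
```

```text
[0.66813919 0.1096834  0.18809606] -158.76547279969324 th(yaw) 0.013360020689106116 along 0.15457742829045798 out 0.09846223835451871 F [-0.50469171  0.1493046   0.62438742] 25.55
```

{"fn": "jog_arm", "kwargs": {"steps": [[1, 0, 0, -0.007, 0], [1, 0, 0, -0.007, 0], [1, 0, 0, -0.006, 0], [1, 0, 0, -0.004, 0], [1, 0, 0, -0.002, 0], [1, 0, 0, -0.002, 0], [1, 0, 0, 0, 0]]}}

```text
time_s: 26.13
tcp_pos: [0.658, 0.1365, 0.1885]
eef_rot: [-90.0, 0.0, -158.8]
contact_force: [-0.1, 0.2, 0.7]
gripper_width: 0.0005
```

{"fn": "jog_arm", "kwargs": {"steps": [[1, 0, 0, -0.001, 0], [1, 0, 0, -0.001, 0], [1, 0, 0, 0, 0]]}}

```text
time_s: 26.38
tcp_pos: [0.6574, 0.1378, 0.1882]
eef_rot: [-90.0, -0.0, -158.8]
contact_force: [0.0, -0.4, -0.0]
gripper_width: 0.0003
```

```bash
python3 ang.py
```

```text
[0.65742714 0.13783609 0.18824678] -158.79032416298972 th(yaw) 0.013793758802238917 along 0.15481880613786714 out 0.06827404907819411 F [ 0.00927008 -0.42176555 -0.01355003] 26.3833
```

{"fn": "jog_arm", "kwargs": {"steps": [[1, 0, 0, -0.001, 0], [1, 0, 0, -0.001, 0], [1, 0, 0, -0.001, 0]]}}

```text
time_s: 26.63
tcp_pos: [0.6563, 0.1407, 0.1882]
eef_rot: [-90.0, -0.0, -158.8]
contact_force: [-0.4, 0.6, 0.0]
gripper_width: 0.0004
```

{"fn": "jog_arm", "kwargs": {"steps": [[1, 0, 0, -0.001, 0], [1, 0, 0, -0.001, 0]]}}

```text
time_s: 26.8
tcp_pos: [0.6556, 0.1426, 0.1883]
eef_rot: [-90.0, -0.0, -158.8]
contact_force: [-0.5, 0.2, 0.4]
gripper_width: 0.0004
```

{"fn": "jog_arm", "kwargs": {"steps": [[1, 0, 0, -0.001, 0], [1, 0, 0, 0, 0]]}}

```text
time_s: 26.97
tcp_pos: [0.6552, 0.1437, 0.1883]
eef_rot: [-90.0, 0.0, -158.8]
contact_force: [0.6, -0.3, 0.4]
gripper_width: 0.0003
```

{"fn": "jog_arm", "kwargs": {"steps": [[1, 0, 0, -0.001, 0], [1, 0, 0, 0, 0]]}}

```text
time_s: 27.13
tcp_pos: [0.6548, 0.1445, 0.1883]
eef_rot: [-90.0, -0.0, -158.8]
contact_force: [-1.2, -0.4, -0.3]
gripper_width: 0.0002
```

{"fn": "jog_arm", "kwargs": {"steps": [[1, 0, 0, -0.001, 0], [1, 0, 0, 0, 0]]}}

```text
time_s: 27.3
tcp_pos: [0.6545, 0.1455, 0.1883]
eef_rot: [-90.0, -0.0, -158.8]
contact_force: [-0.0, -0.1, 0.6]
gripper_width: 0.0002
```

{"fn": "jog_arm", "kwargs": {"steps": [[1, 0, 0, -0.001, 0], [1, 0, 0, 0, 0]]}}

```text
time_s: 27.47
tcp_pos: [0.6541, 0.1464, 0.1883]
eef_rot: [-90.0, -0.0, -158.8]
contact_force: [-0.8, 0.1, -0.6]
gripper_width: 0.0001
```

```bash
cat > sc.py <<'E'
import sys
from h import *
s=cap('side');c=cap('top')
a=cv2.resize(s['image'][110:220,215:335],None,fx=5,fy=5,interpolation=cv2.INTER_CUBIC)
cv2.imwrite('pics/%s.png'%sys.argv[1],a[:,:,::-1])
b=cv2.resize(c['image'][140:290,120:270],None,fx=4,fy=4,interpolation=cv2.INTER_CUBIC)
cv2.imwrite('pics/%st.png'%sys.argv[1],b[:,:,::-1])
E
python3 sc.py p2; python3 ang.py
```

```text
[0.65414074 0.14632228 0.18830028] -158.7768490522634 th(yaw) 0.013558573752993856 along 0.15481125192470935 out 0.05921014336331572 F [ 1.1320845  -0.39949784  0.17531922] 27.5667
```

View pics/p2.png

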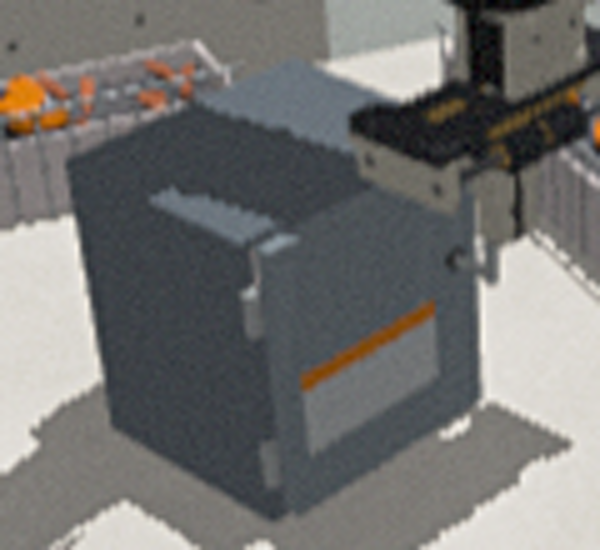

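View pics/p2t.png

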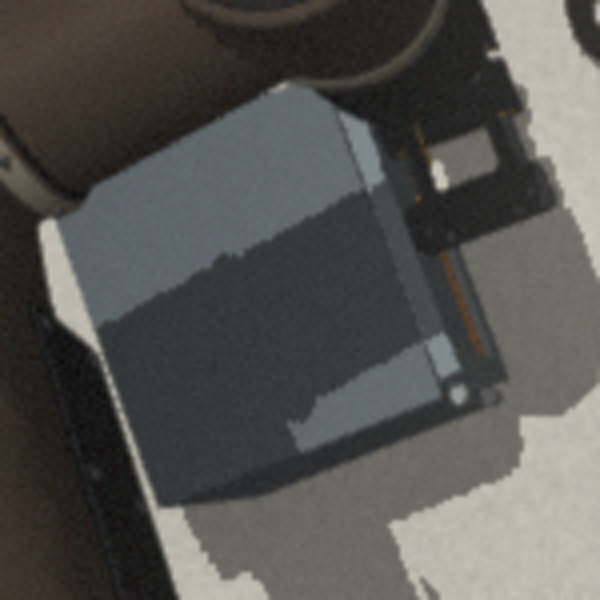

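{"fn": "jog_arm", "kwargs": {"steps": [[1, 0, 0, 0.002, 0], [1, 0, 0, 0.005, 0], [1, 0, 0, 0.01, 0], [1, 0, 0, 0.02, 0], [1, 0, 0, 0.035, 0], [1, 0, -0.01, 0.035, 0], [1, 0, -0.02, 0.035, 0], [1, 0, -0.02, 0.035, 0], [1, 0, -0.02, 0.035, 0], [1, 0, 0, 0.035, 0], [1, 0, 0, 0.035, 0], [1, 0, 0, 0.035, 0]]}}

```text
time_s: 28.57
tcp_pos: [0.7693, -0.152, 0.2589]
eef_rot: [-90.0, 0.1, -158.8]
contact_force: [1.3, 0.2, 0.1]
gripper_width: 0.0008
```

{"fn": "jog_arm", "kwargs": {"steps": [[1, 0, 0, 0.03, 0], [1, 0, 0, 0.03, 0], [1, 0, 0, 0.02, 0], [1, 0, 0, 0, 0], [1, 0, 0, 0, 0], [1, 0, 0, 0, 0]]}}

```text
time_s: 29.07
tcp_pos: [0.7975, -0.2244, 0.2578]
eef_rot: [-90.0, -0.0, -158.8]
contact_force: [-0.1, 0.1, -0.7]
gripper_width: 0.0004
```

```bash
python3 sc.py q1
python3 - <<'E'
from h import *
p,y,st=pose();print(p,st['contact_force'],st['time_s'])
out=[]
for n,f,(a,b,c_,d) in(('top','top0',(140,290,120,270)),('side','side0',(110,220,215,335))):
    i=cap(n)['image'][a:b,c_:d,::-1].astype(int); j=cv2.imread('pics/%s.png'%f)[a:b,c_:d].astype(int)
    e=np.abs(i-j).max(2); out.append(cv2.resize(np.clip(e*3,0,255).astype(np.uint8),(400,400)))
cv2.imwrite('pics/q3.png',np.hstack(out))
E
```

```text
[ 0.79768353 -0.22316211  0.25859947] [-0.1824035   0.70777729  0.29185643] 29.1667
```

View pics/q1t.png

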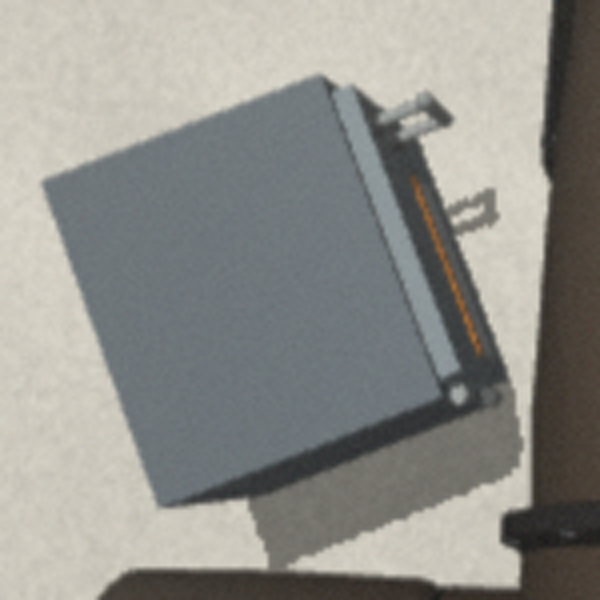

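View pics/q3.png

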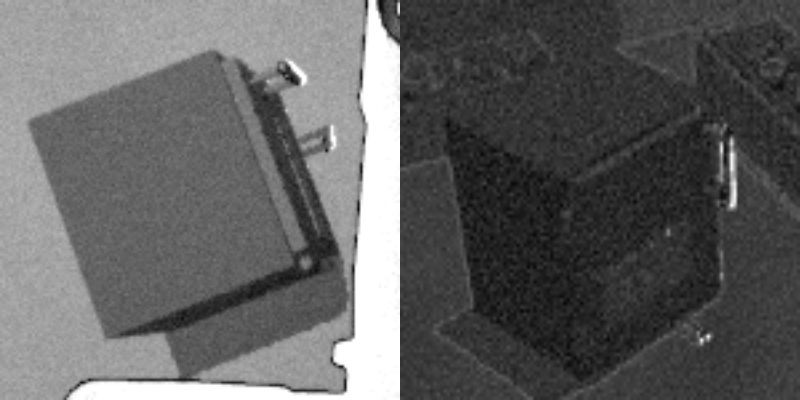

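The door edges now match the starting picture of the shut door, and only the loose pull bar differs. One last check of the bystanders, then hand in.

Run:
```python
from h import *
s=cap('side')
j=cv2.imread('pics/side0.png')[:,:,::-1]
for nm,lo,hi in(('orange',(8,150,120),(25,255,255)),('red',(0,150,90),(6,255,255)),('blue',(105,120,60),(125,255,255))):
    for tag,im in(('0',j),('now',s['image'])):
        m=cv2.inRange(cv2.cvtColor(np.ascontiguousarray(im),cv2.COLOR_RGB2HSV),lo,hi)
        k,l,st,ce=cv2.connectedComponentsWithStats(m)
        print(nm,tag,[tuple(ce[i].round(1)) for i in range(1,k) if st[i,4]>60 and ce[i][1]>205])
r.close_job()
```

```text
orange 0 [(np.float64(275.1), np.float64(271.1)), (np.float64(293.0), np.float64(297.9)), (np.float64(335.4), np.float64(307.9))]
orange now [(np.float64(275.1), np.float64(271.0)), (np.float64(293.0), np.float64(298.1))]
red 0 [(np.float64(431.3), np.float64(351.2))]
red now [(np.float64(431.1), np.float64(350.9))]
blue 0 [(np.float64(385.7), np.float64(213.0)), (np.float64(517.2), np.float64(390.6)), (np.float64(488.3), np.float64(396.9))]
blue now [(np.float64(385.8), np.float64(213.0)), (np.float64(517.2), np.float64(390.6)), (np.float64(488.3), np.float64(396.9))]
the job is handed in; nothing more can be done
```

I opened the door to about 1.3 rad, set the rightmost amber lamp lens-up in the door tray, and pushed the door shut. I handed the job in at about 29 s.

- **Lamp:** once let go, it lay about 2 mm from the tray centre in the top view. I could not see it after the door shut.
- **Door:** the first push stopped short of the snap; the next picture showed the door about 0.03–0.04 rad open. On the second push I advanced to the shut position with no force showing, so I did not see the snap itself. Both final views match the starting pictures of the shut door, apart from the loose pull bar, which slid in.
- **Force:** I never measured the bumper force. The largest closing force I read at the tool was about 13–15 N, at the catch on the first push.
- **Other things:** the two other amber lamps, the screwdriver and the jar moved less than half a pixel in the side view. I did not compare the red and clear lamps, the carton or the collar with their starting positions.

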